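# Line up the cookies for the camera check and tray them

## Robot

A 6-joint arm with a two-finger parallel gripper is mounted at the origin on a cart in front of the work surface, level with it; the furniture and walls round the work are solid. World frame = base frame: x ahead of the robot, y to its left, z up, the work surface at z = 0. Lengths are in mm, angles in degrees, forces in N, time in s.
With the tool pointing down it reaches from about 325 to 775 mm from the base axis. Payload 9.3 kg.
Tool frame: the origin (TCP) lies at the very end of the fingers, on their centre line; the grasp point (between the pads) lies 19 mm behind it; z points along the fingers, y is the direction in which the jaws open and shut (so a half turn about z gives the same grasp; the last joint's range is limited). The gripper opens to 85 mm and grips with 20 to 120 N. Pads are 22 mm wide; open, the fingers measure 114 mm over their backs; the gripper's body (76 mm by 85 mm) begins 54 mm behind the grasp point. The pads swing forward as they close: fully open they stand 13 mm farther back than shut.
Start: joints at [-79.332, 14.817, 1.232, 76.415, 0, 81.257], TCP at [182.789, -518.734, 231.279] pointing down, gripper open.
Joint ranges: [-174.27, 174.27], [-52.1, 104.24], [-59.71, 78.15], [-110.17, 111.67], [-87.03, 83.33], [-180, 180]. Speed limits (degrees/s): [127.2, 127.2, 159.86, 180, 180, 180].

## Interface

Orientations are given as [roll, pitch, yaw] about the fixed x, y, z axes, in that order (R = Rz(yaw) Ry(pitch) Rx(roll)).
In Python, from cell import sense, cams, job gives the robot as it stands. The module is installed in compiled form; this text tells all that it offers.
- The arm moves only by the shell command python3 -m inch 'ROWS'. ROWS is JSON, a list of rows, each an object with "jaw": the opening, from 0 (shut) to 1 (fully open); "translation": the shift along the tool's x, y, z in m, a list of three; "angular": the turn, a rotation vector about the tool's x, y, z in rad, a list of three. A call has 1 to 5 rows; each row shifts and turns the pose as measured when the row begins, along the tool's axes as they then stand; what a row does not reach is not made up. A row lasts 1/10 s, in which the tool goes at most 50 mm and 8.59 degrees, less where a joint would pass 70% of its speed; a pose out of reach is approached as far as the arm can. A call is refused whole if a number of a shift passes 0.05 or a number of a turn 0.15, either way. A call with a gripper value outside its range is refused whole. The fingers move at their own pace and stop on an object; the grip force is fixed at half the most. Time passes only in rows, so rows that do not move let the fingers close. It gives the time, the measured TCP pose, the force and the opening at its end, in the units of the state.
- sense(): the state, without advancing time (a new reading comes with each control period).
- cams.grab_frame(name): name is "scene" or "top"; returns the picture (420x560x3 uint8, red, green, blue); there is no depth.
- cams.camera_info(name): a dict with "vfov" (degrees; the focal length in pixels is half the picture's height over the tangent of half this angle, whatever the lens; pixels are square), "cx", "cy" (the principal point, pixels), "extrinsics" (4x4, takes a point from world to camera coordinates). Camera axes: x right, y down, z forward; pixel columns grow to the right and rows downward; lengths in mm; the calibration is good to about 2 mm. A picture is of the moment at which its call begins. camera_info takes no time and is no camera call.
- job.job_done(): hands the job in, once; it reports no verdict.
The state is a dict: "t": time; "joint_positions": joint angles; "joint_velocities": joint speeds; "joint_efforts": joint torques, N m; "tool_pos": TCP position; "tool_rot": TCP orientation; "contact_force": force on the tool from outside, world axes, zero at the start; "ft_torque": the same for the moment, N m; "gripper_width": opening from 0.0 (shut) to 1.0 (fully open).
Only numpy, scipy, OpenCV 4.12 (cv2) and the standard library are available. Lean on these libraries where they do the work, as an engineer would, in place of code of your own. Each camera call takes 0.05 s, during which the arm holds its last target.

## Task

Using the red-handled ruler, push all the cookies into one straight row centred on the white line of the mat, then hang the ruler by its handle on both prongs of the hanger. Next tilt the camera joystick all the way to its green dot, never to the red, hold it there for two seconds while the cookies are still on the mat, and let it spring back. Finally put every cookie into the shallow crumb tray, leaving the label roll, sprinkles jar and ribbon spool where they stand.

Things in the scene. Friction and masses are not known exactly. Their poses are not given: they have to be found in the camera images.
- board: fixed blue mat 190 x 350 mm, 3 mm thick, with a white line 10 mm wide and 330 mm long across it. Origin: midpoint of the white line, at table height. y runs along the line, x points square to it, away from the robot; the mat reaches from x = -130 to x = +60 mm. At x = +170 mm stands a mast with the check camera, top at about 340 mm, 30 to 60 mm wide
- cookie0_center (a point): cookie, irregular and low, 28 to 38 mm wide and 16 to 20 mm high, about 25 g; the point is at its middle, 9.5 mm above what it lies on. It starts on the mat on the robot's side of the white line. May be absent
- cookie1_center (a point): cookie, irregular and low, 28 to 38 mm wide and 16 to 20 mm high, about 25 g; the point is at its middle, 9.5 mm above what it lies on. It starts on the mat on the robot's side of the white line. May be absent
- cookie2_center (a point): cookie, irregular and low, 28 to 38 mm wide and 16 to 20 mm high, about 25 g; the point is at its middle, 9.5 mm above what it lies on. It starts on the mat on the robot's side of the white line. May be absent
- cookie3_center (a point): cookie, irregular and low, 28 to 38 mm wide and 16 to 20 mm high, about 25 g; the point is at its middle, 9.5 mm above what it lies on. It starts on the mat on the robot's side of the white line. May be absent
- cookie4_center (a point): cookie, irregular and low, 28 to 38 mm wide and 16 to 20 mm high, about 25 g; the point is at its middle, 9.5 mm above what it lies on. It starts on the mat on the robot's side of the white line. May be absent
- cookie5_center (a point): cookie, irregular and low, 28 to 38 mm wide and 16 to 20 mm high, about 25 g; the point is at its middle, 9.5 mm above what it lies on. It starts on the mat on the robot's side of the white line. May be absent
- ruler: row ruler: loose aluminium bar, 320 mm long (its y), 24 mm wide (its x), 18 mm high, with a red D handle on its middle, 220 g or so. Origin: under the middle of the bar. It starts standing on the table in front of the mat
- ruler_grip (a point): middle of the ruler's red crossbar, which is 14 x 14 mm thick and 122 mm long (along the ruler's y), its centre 75 mm above the ruler's underside. Beneath it is an opening 50 mm high and 98 mm wide (along y), down to the bar
- hanger: fixed steel hanger stand; two 8 mm prongs at y = -34 and +34 mm, axis 170 mm above the table, run along its x from its back plate (x = +68 mm) to x = -45 mm, where their ends turn up to 188 mm above the table; their free ends point to -x, roughly towards the robot. Origin at table height under the place where the ruler's crossbar hangs
- hanger_rest (a point): where the centre of the ruler's crossbar comes when it hangs on both prongs (181 mm above the table, axes as the hanger's; crossbar along y). Behind the free ends the prongs leave room for the crossbar and a finger on either side of it
- stick_box: fixed grey joystick box, 96 x 96 x 34 mm, the stick in its middle. Origin: centre of the underside. The green dot lies on its top towards its +y edge, the red dot towards its -y edge
- stick_knob (a point): centre of the joystick's black ball knob, 30 mm across; 107 mm above the table with the stick upright, 72 mm above the stick's pivot
- stick_tilt (a joint): lean of the stick in rad: positive towards the green dot (the box's +y), negative towards the red dot; stops at 0.42 either way; springs back to 0 (0.35 N m/rad, about 2 N at the knob when fully over). The camera head turns with it
- stick_side (a joint): lean of the stick to the side, in rad, towards the box's +x; same spring and stops
- tray: fixed clear shallow tray 205 (x) x 245 (y) mm, walls 50 mm high with sloping sides, the flat floor inside about 160 x 200 mm and 2 to 8 mm above the table. Origin: centre of its underside
- labels_center (a point): roll of round red stickers lying flat, 79 mm across, 36 mm high, a bystander; point at its middle
- sprinkles_center (a point): jar of sprinkles with black cap, 41 mm across, 105 mm high, a bystander; point at its middle
- spool_center (a point): ribbon spool lying flat, 69 mm across, 15 mm high, a bystander; point at its middle

How it is judged (in metres and radians):
On the way, in this order (a step that is already met when the one before it is completed fails the run):
1. every cookie lies with its middle within 10 mm of the white line's middle, the ruler standing alongside the row (x of cookie0_center in the frame of board between -0.01 and 0.01 m and x of cookie1_center in the frame of board between -0.01 and 0.01 m and x of cookie2_center in the frame of board between -0.01 and 0.01 m and x of cookie3_center in the frame of board between -0.01 and 0.01 m and x of cookie4_center in the frame of board between -0.01 and 0.01 m and x of cookie5_center in the frame of board between -0.01 and 0.01 m and (x of ruler_grip in the frame of board between -0.052 and -0.008 m or x of ruler_grip in the frame of board between 0.008 and 0.052 m) and y of ruler_grip in the frame of board between -0.1 and 0.1 m and height (world z) of ruler_grip below 0.1 m and angle between the y axis of ruler and the y axis of board, either way round below 0.12 rad), for 0.3 s.
2. the ruler hangs by its crossbar on both prongs, let go (x of ruler_grip in the frame of hanger_rest between -0.035 and 0.035 m and y of ruler_grip in the frame of hanger_rest between -0.018 and 0.018 m and z of ruler_grip in the frame of hanger_rest between -0.01 and 0.012 m and linear speed of ruler below 0.05 m/s and contact force between ruler and hanger above 0.3 N and contact force between the fingers and ruler below 0.05 N), for 0.3 s.
3. the stick is held over to the green dot (beyond 0.30 rad, less than 0.18 rad aside) for 1.7 s, the cookies on the mat (value of joint stick_tilt above 0.3 rad and value of joint stick_side between -0.18 and 0.18 rad and x of cookie0_center in the frame of board between -0.15 and 0.1 m and y of cookie0_center in the frame of board between -0.21 and 0.21 m and x of cookie1_center in the frame of board between -0.15 and 0.1 m and y of cookie1_center in the frame of board between -0.21 and 0.21 m and x of cookie2_center in the frame of board between -0.15 and 0.1 m and y of cookie2_center in the frame of board between -0.21 and 0.21 m and x of cookie3_center in the frame of board between -0.15 and 0.1 m and y of cookie3_center in the frame of board between -0.21 and 0.21 m and x of cookie4_center in the frame of board between -0.15 and 0.1 m and y of cookie4_center in the frame of board between -0.21 and 0.21 m and x of cookie5_center in the frame of board between -0.15 and 0.1 m and y of cookie5_center in the frame of board between -0.21 and 0.21 m), for 1.7 s.
At the end, for the whole second after the job is handed in: Every cookie at rest in the tray (within 85 mm in x, 105 mm in y of its centre, middle below 45 mm); the ruler hangs still on both prongs, crossbar within 35 mm along, 18 mm across and 10 mm in height of the resting place; stick centred within 0.06 rad (all of step 2 and x of cookie0_center in the frame of tray between -0.085 and 0.085 m and y of cookie0_center in the frame of tray between -0.105 and 0.105 m and height (world z) of each of cookie0_center, cookie1_center, cookie2_center, cookie3_center, cookie4_center, cookie5_center below 0.045 m and linear speed of each of cookie0, cookie1, cookie2, cookie3, cookie4, cookie5 below 0.03 m/s and x of cookie1_center in the frame of tray between -0.085 and 0.085 m and y of cookie1_center in the frame of tray between -0.105 and 0.105 m and x of cookie2_center in the frame of tray between -0.085 and 0.085 m and y of cookie2_center in the frame of tray between -0.105 and 0.105 m and x of cookie3_center in the frame of tray between -0.085 and 0.085 m and y of cookie3_center in the frame of tray between -0.105 and 0.105 m and x of cookie4_center in the frame of tray between -0.085 and 0.085 m and y of cookie4_center in the frame of tray between -0.105 and 0.105 m and x of cookie5_center in the frame of tray between -0.085 and 0.085 m and y of cookie5_center in the frame of tray between -0.105 and 0.105 m and value of joint stick_tilt between -0.06 and 0.06 rad and value of joint stick_side between -0.06 and 0.06 rad); the robot touches nothing.
It fails at once if the stick is tilted to the red dot (beyond 0.2 rad) (value of joint stick_tilt below -0.2 rad).
It fails at once if the label roll, the sprinkles jar or the ribbon spool is moved more than 30 mm (distance of any of labels_center, sprinkles_center, spool_center from where it was at the start of the episode above 0.03 m).
Of cookie0, cookie1, cookie2, cookie3, cookie4, cookie5 only 4 to 6 are there at a start; the rules pass over those that are not, and their reading is None.
At some moment in a run one of cookie0, cookie1, cookie2, cookie3, cookie4, cookie5 may be knocked a few centimetres aside while the robot is not near it.
It also fails if it takes over 210 s, if anything falls off the work surface, if the arm or the gripper's body presses on something with over 40 N, if the wrist force passes 120 N, or if a joint passes its speed limit or range.

## Working session

There is one attempt and no reset: what is moved stays moved. The work goes in short steps, Python scripts to look and compute and a shell command to move; the robot and the scene stay as the last step left them, time stands still between calls to the robot, and variables do not carry over. Pictures are saved under pics/ and viewed, and the job is handed in when it is done.

```bash
ls; mkdir -p pics
python3 - <<'E'
from cell import sense,cams,job
import cv2,json
s=sense();print(s)
for n in("scene","top"):
    im=cams.grab_frame(n);cv2.imwrite(f"pics/{n}0.png",im[:,:,::-1]);c=cams.camera_info(n);print(n,c)
E
```

```text
pics
{'t': 0.0, 'joint_positions': array([-7.93314927e+01,  1.48505962e+01,  1.18685245e+00,  7.64141611e+01,
       -1.47982037e-03,  8.12572709e+01]), 'joint_velocities': array([-0.02255998, -0.04372659,  0.03825627,  0.06324539,  0.17614995,
       -0.12741509]), 'joint_efforts': array([ 8.00978105e-04, -5.55635834e+01,  3.44523597e+01,  1.36515603e-02,
       -1.71461297e-04,  1.74423537e-06]), 'tool_pos': array([ 182.72894081, -518.44566488,  230.64776773]), 'tool_rot': array([-1.79922775e+02, -1.03787510e-02,  1.94112304e+01]), 'contact_force': array([0.23756765, 0.09162299, 0.26094638]), 'ft_torque': array([-0.06524466,  0.03640866, -0.00649568]), 'gripper_width': 0.9998954868450739}
scene {'vfov': 48.514797149257234, 'cx': 274.28126358710523, 'cy': 215.33720020663085, 'extrinsics': array([[-2.06801325e-02,  9.99734825e-01,  1.01297549e-02,
        -6.63154258e+00],
       [ 6.33032854e-01,  2.09355825e-02, -7.73841784e-01,
        -2.52239273e+02],
       [-7.73848653e-01, -9.59068299e-03, -6.33297940e-01,
         1.86436627e+03],
       [ 0.00000000e+00,  0.00000000e+00,  0.00000000e+00,
         1.00000000e+00]])}
top {'vfov': 47.47156991451384, 'cx': 276.1430193032451, 'cy': 205.91823774805786, 'extrinsics': array([[ 4.20587135e-03, -9.99956349e-01,  8.34332612e-03,
         5.25379336e+00],
       [-9.84143008e-01, -5.61859424e-03, -1.77287820e-01,
         5.52771002e+02],
       [ 1.77326959e-01, -7.46537630e-03, -9.84123680e-01,
         1.33279828e+03],
       [ 0.00000000e+00,  0.00000000e+00,  0.00000000e+00,
         1.00000000e+00]])}
```

View pics/scene0.png

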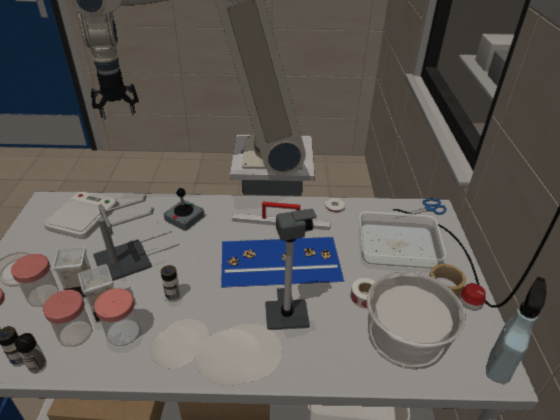

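View pics/top0.png

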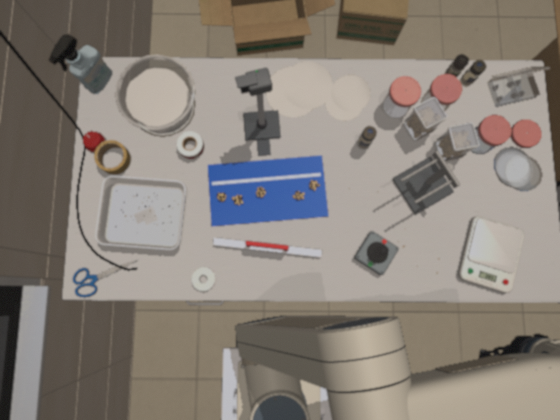

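```bash
cat > h.py <<'E'
import numpy as np,cv2
from cell import sense,cams,job
def K(c):
    f=210/np.tan(np.radians(c['vfov']/2));return np.array([[f,0,c['cx']],[0,f,c['cy']],[0,0,1.]])
C={n:cams.camera_info(n) for n in("scene","top")}
def ray(n,u,v):
    E=C[n]['extrinsics'];R=E[:3,:3];o=-R.T@E[:3,3]
    return o,R.T@np.linalg.solve(K(C[n]),[u,v,1.])
def onz(n,u,v,z):
    o,d=ray(n,u,v);return o+d*(z-o[2])/d[2]
def proj(n,p):
    E=C[n]['extrinsics'];q=K(C[n])@(E[:3,:3]@np.asarray(p,float)+E[:3,3]);return q[:2]/q[2]
def tri(a,b):
    o1,d1=ray("top",*a);o2,d2=ray("scene",*b)
    A=np.stack([d1,-d2],1);t=np.linalg.lstsq(A,o2-o1,rcond=None)[0]
    p,q=o1+d1*t[0],o2+d2*t[1];return (p+q)/2,np.linalg.norm(p-q)
def grab(n):return cams.grab_frame(n)
def save(im,name,box=None,s=1):
    if box: im=im[box[1]:box[3],box[0]:box[2]]
    im=cv2.resize(im,None,fx=s,fy=s,interpolation=cv2.INTER_CUBIC);cv2.imwrite(f"pics/{name}.png",im[:,:,::-1])
def load(name):return cv2.imread(f"pics/{name}.png")[:,:,::-1]
E
python3 - <<'E'
from h import *
t=load("top0");s=load("scene0")
save(t,"t0a",(200,145,340,265),5)
save(t,"t0b",(330,120,470,280),3.7)
save(s,"s0a",(210,190,350,300),5)
save(s,"s0b",(80,180,220,280),5)
E
```

```text
(no output)
```

View pics/t0a.png

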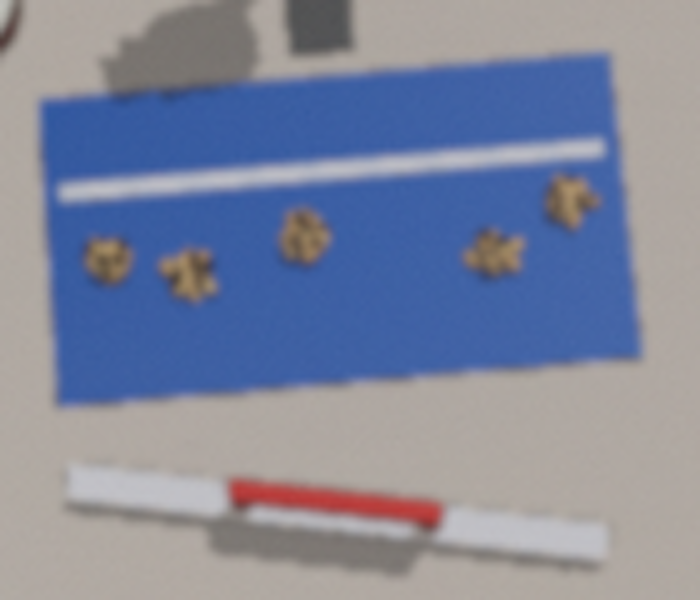

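View pics/t0b.png

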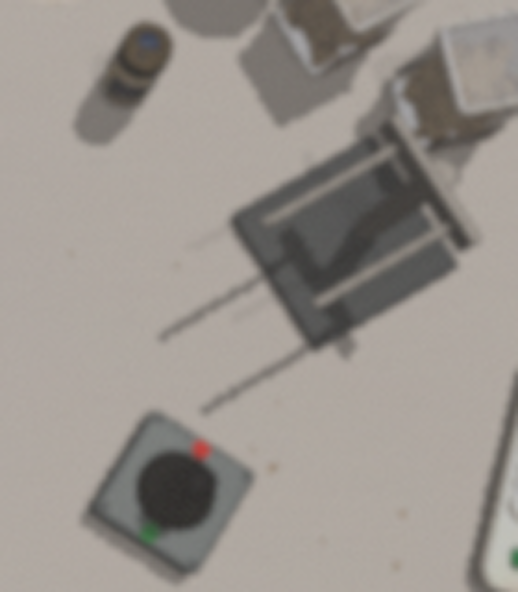

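View pics/s0a.png

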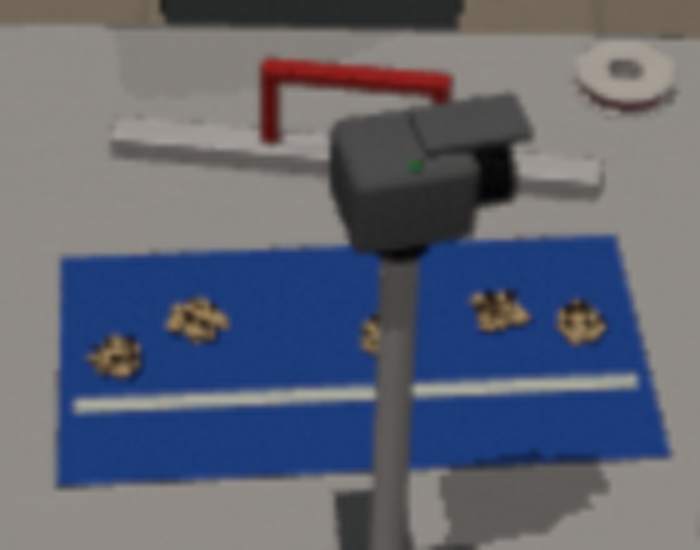

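View pics/s0b.png

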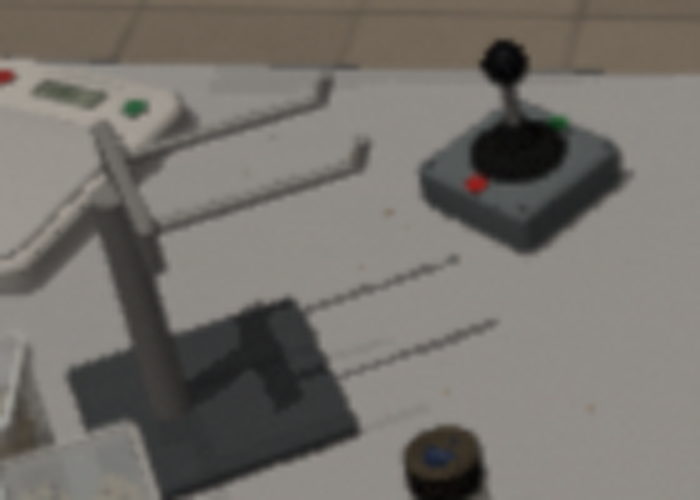

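Run:
```python
from h import *
np.set_printoptions(precision=1,suppress=True)
t=load("top0").astype(int);s=load("scene0").astype(int)
# blue mat in top
b=((t[:,:,2]-t[:,:,0]>60)&(t[:,:,2]>110)).astype(np.uint8);b[:,:200]=0;b[:140]=0;b[240:]=0
cs,_=cv2.findContours(cv2.morphologyEx(b,cv2.MORPH_CLOSE,np.ones((25,25))),0,2);c=max(cs,key=cv2.contourArea)
hull=cv2.convexHull(c);print("mat px",cv2.minAreaRect(hull))
pts=np.array([onz("top",u,v,3)[:2] for u,v in hull[:,0]],np.float32);r=cv2.minAreaRect(pts);print("mat world",r,cv2.boxPoints(r))
# white line
w=(t.min(2)>150);m=np.zeros_like(w);m[150:210,208:328]=1
# restrict inside mat
mm=np.zeros(w.shape,np.uint8);cv2.fillPoly(mm,[cv2.boxPoints(cv2.minAreaRect(hull)).astype(int)],1);mm=cv2.erode(mm,np.ones((5,5)))
w&=mm>0;v,u=np.nonzero(w)
P=np.array([onz("top",a,b_,3)[:2] for a,b_ in zip(u,v)],np.float32);print("line",cv2.minAreaRect(P),P.mean(0))
vx=cv2.fitLine(P,2,0,.01,.01).ravel();print(vx, "angle of line", np.degrees(np.arctan2(vx[1],vx[0])))
# cookies
k=((t[:,:,0]-t[:,:,2]>0)&(mm>0)&(~w)).astype(np.uint8)
k=cv2.morphologyEx(k,cv2.MORPH_CLOSE,np.ones((3,3)))
n,l,st,ce=cv2.connectedComponentsWithStats(k)
for i in range(1,n):
    if st[i,4]>15: print("cookie",ce[i],st[i],onz("top",*ce[i],13))
# red handle
rd=((t[:,:,0]-t[:,:,1]>90)).astype(np.uint8);rd[:230]=0;rd[265:]=0;rd[:,:230]=0;rd[:,300:]=0
v,u=np.nonzero(rd);
Q=np.array([onz("top",a,b_,82)[:2] for a,b_ in zip(u,v)],np.float32);r=cv2.minAreaRect(Q);print("handle",r,cv2.boxPoints(r))
# prongs
for a,b_,z in [((403,180),(144.8,197),188),((415.1,201.9),(152.4,209.6),188),((436.8,160.5),(106,211.4),170),((448.9,182.2),(112,226.4),170)]:
    print("prong",onz("top",*a,z),onz("scene",*b_,z))
print("top tips alt",tri((403,180),(152.4,209.6)),tri((415.1,201.9),(144.8,197)))
print("knob",tri((377.5,252),(181,192.4)))
for px,z in [((384.5,241.5),34),((370.5,264),34)]: print("dots",onz("top",*px,z))
for nm,px,z in [("jar cap",(370,131),105),("labels",(190,144),36),("spool",(203,279),15)]: print(nm,onz("top",*px,z))
for px in [(106,178),(187,180),(182,250),(98,245)]: print("tray",onz("top",*px,50))
```

```text
mat px ((266.9201965332031, 190.23541259765625), (60.46400833129883, 115.83241271972656), 85.10090637207031)
mat world ((609.7297973632812, 35.292449951171875), (185.61788940429688, 345.7665100097656), 5.243493556976318) [[ 501.5  199. ]
 [ 533.1 -145.3]
 [ 717.9 -128.4]
 [ 686.4  215.9]]
line ((645.064208984375, 39.56800842285156), (9.291219711303711, 324.9334411621094), 5.251826763153076) [645.3  38.2]
[  0.1  -1.  645.3  38.2] angle of line -84.681244
cookie [313.5 184.6] [310 181   9   9  59] [ 624.7 -103.9   13. ]
cookie [260.3 191.9] [256 187  10  10  68] [601.4  55.3  13. ]
cookie [221.2 196.4] [217 193   9   8  56] [587.2 171.4  13. ]
cookie [298.5 195.4] [293 192  11   8  63] [591.4 -58.8  13. ]
cookie [237.6 199.3] [232 195  11  10  72] [578.7 122.4  13. ]
handle ((436.5851745605469, 33.37440490722656), (112.2340087890625, 7.983447551727295), 83.69965362548828) [[426.5 -22. ]
 [434.4 -22.8]
 [446.7  88.7]
 [438.8  89.6]]
prong [ 598.9 -324.4  188. ] [ 558.  -349.7  188. ]
prong [ 540.5 -353.5  188. ] [ 614.  -315.7  188. ]
prong [ 657.7 -422.9  170. ] [ 603.9 -449.9  170. ]
prong [ 598. -452.  170.] [ 666.7 -414.9  170. ]
top tips alt (array([ 600.7, -323.7,  178.1]), np.float64(6.855478044312345)) (array([ 542.6, -356.2,  176.4]), np.float64(1.723437791731416))
knob (array([ 417.3, -276.1,  101. ]), np.float64(11.885726016747961))
dots [ 452.7 -306.1   34. ]
dots [ 387.8 -263.5   34. ]
jar cap [ 762.1 -259.2  105. ]
labels [741.7 266.1  36. ]
spool [343.6 217.8  15. ]
tray [632.5 504.3  50. ]
tray [628.  268.3  50. ]
tray [423.9 274.9  50. ]
tray [436.9 513.8  50. ]
```

```bash
cat >> h.py <<'E'
from scipy.spatial.transform import Rotation as Ro
def plan(x,y,z,yaw=None):
    s=sense();R=Ro.from_euler('xyz',s['tool_rot'],degrees=True)
    d=np.array([x,y,z])-s['tool_pos'];print("t",round(s['t'],1),"pos",s['tool_pos'].round(1),"rot",s['tool_rot'].round(2),"w",round(s['gripper_width'],2),"F",s['contact_force'].round(1))
    tgt=Ro.from_euler('xyz',[180,0,s['tool_rot'][2] if yaw is None else yaw],degrees=True)
    rv=(R.inv()*tgt).as_rotvec()
    print("cur-frame shift(mm)",R.inv().apply(d).round(1),"|d|",np.linalg.norm(d).round(1),"rotvec",rv.round(3)," shift in final frame",tgt.inv().apply(d).round(1))
E
python3 - <<'E'
from h import *
plan(434,33,231,83.7)
E
```

```text
t 0.1 pos [ 182.7 -518.5  230.7] rot [-1.7993e+02 -1.0000e-02  1.9410e+01] w 1.0 F [-0.4 -0.2 -0.3]
cur-frame shift(mm) [ 4.203e+02 -4.367e+02  3.000e-01] |d| 606.0 rotvec [-1.000e-03 -1.000e-03 -1.122e+00]  shift in final frame [ 5.757e+02  1.892e+02 -3.000e-01]
```

Run:
```python
from h import *
t=load("top0");s=load("scene0")
save(t,"t0c",(390,145,470,215),8)
save(s,"s0c",(95,180,215,245),6.5)
save(t,"t0d",(350,225,405,280),9)
```

```text
(no output)
```

View pics/t0c.png

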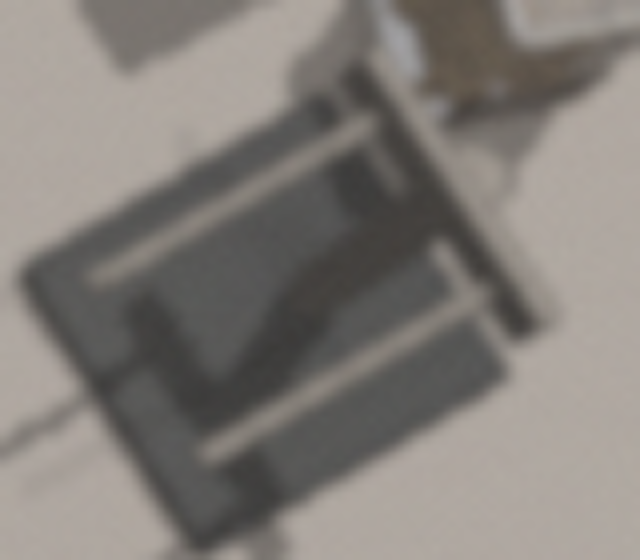

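View pics/s0c.png

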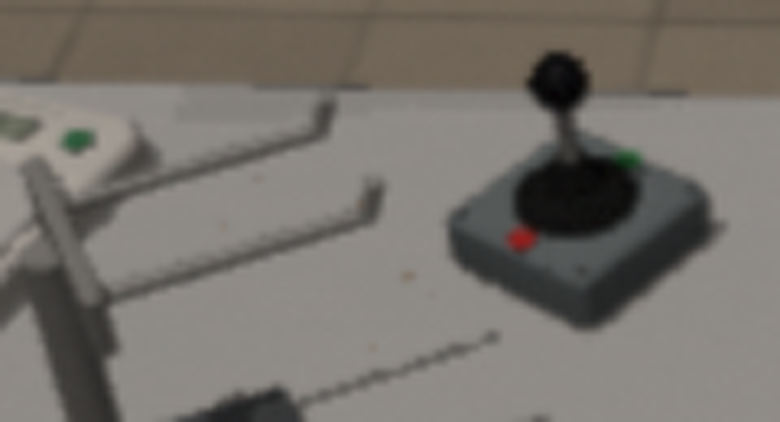

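View pics/t0d.png

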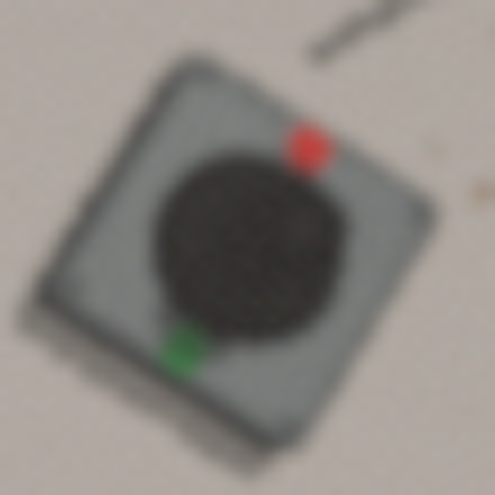

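```bash
python3 - <<'E'
from h import *
np.set_printoptions(precision=1,suppress=True)
print("A tip",onz("top",401.9,180,184),onz("scene",152.2,208.2,188),tri((401.9,180),(152.2,208.2)))
print("B tip",onz("top",415.6,201.9,184),onz("scene",145.5,195.4,188),tri((415.6,201.9),(145.5,195.4)))
print("backs",onz("top",436.9,160,172),onz("top",451.3,182.5,172))
r=onz("top",384.2,241.4,34);g=onz("top",370.6,263.9,34);print("r,g",r,g,(r+g)/2,np.degrees(np.arctan2(*(g-r)[1::-1])))
print("scene r,g",onz("scene",95+521/6.5,180+239/6.5,34),onz("scene",95+628/6.5,180+158/6.5,34))
print("knob scene",onz("scene",180.8,192.6,107))
E
python3 -m inch '[{"jaw":1,"translation":[0.034,-0.036,0],"angular":[0,0,0]},{"jaw":1,"translation":[0.034,-0.036,0],"angular":[0,0,0]},{"jaw":1,"translation":[0.034,-0.036,0],"angular":[0,0,0]},{"jaw":1,"translation":[0.034,-0.036,0],"angular":[0,0,0]},{"jaw":1,"translation":[0.034,-0.036,0],"angular":[0,0,0]}]'
```

```text
A tip [ 599.9 -322.6  184. ] [ 607.9 -317.6  188. ] (array([ 600.1, -321.7,  182.1]), np.float64(2.8488199116923525))
B tip [ 541.3 -356.1  184. ] [ 550.4 -349.5  188. ] (array([ 541.4, -354.7,  181.6]), np.float64(3.988189822795634))
backs [ 658.5 -422.6  172. ] [ 596.7 -457.6  172. ]
r,g [ 453.  -305.2   34. ] [ 388.  -263.8   34. ] [ 420.5 -284.5   34. ] 147.46653979001312
scene r,g [ 457.2 -301.7   34. ] [ 390.9 -259.4   34. ]
knob scene [ 425.2 -280.7  107. ]
t: 0.6
tool_pos: [282.6, -291.7, 227.2]
tool_rot: [-179.6, 0.0, 18.9]
contact_force: [0.6, -0.8, 0.0]
gripper_width: 0.999
```

```bash
python3 -m inch '[{"jaw":1,"translation":[0.034,-0.036,0],"angular":[0,0,-0.14]},{"jaw":1,"translation":[0.039,-0.03,0],"angular":[0,0,-0.14]},{"jaw":1,"translation":[0.043,-0.025,0],"angular":[0,0,-0.14]},{"jaw":1,"translation":[0.046,-0.018,0],"angular":[0,0,-0.14]},{"jaw":1,"translation":[0.048,-0.01,0],"angular":[0,0,-0.14]}]'
python3 - <<'E'
from h import *
plan(434,33,200,83.7)
E
```

```text
t: 1.1
tool_pos: [385.9, -63.9, 228.2]
tool_rot: [-179.8, -0.3, 60.2]
contact_force: [0.6, -2.1, -0.2]
gripper_width: 0.998
t 1.1 pos [385.9 -63.9 228.2] rot [-179.78   -0.25   60.24] w 1.0 F [ 0.6 -2.1 -0.2]
cur-frame shift(mm) [107.9  -6.3  28.7] |d| 111.9 rotvec [-0.003 -0.005 -0.409]  shift in final frame [101.6  37.2  28.2]
```

```bash
python3 -m inch '[{"jaw":1,"translation":[0.035,0,0.015],"angular":[0,0,-0.14]},{"jaw":1,"translation":[0.036,0.012,0.01],"angular":[0,0,-0.14]},{"jaw":1,"translation":[0.032,0.012,0.005],"angular":[0,0,-0.13]}]'
python3 - <<'E'
from h import *
plan(435,33,58,83.7)
t=grab("top");s=grab("scene");save(t,"t1",(190,140,360,300),4);save(s,"s1",(200,150,360,290),4)
E
```

```text
t: 1.4
tool_pos: [447.9, 30.8, 198.7]
tool_rot: [179.9, -0.3, 85.0]
contact_force: [1.3, -0.6, 0.9]
gripper_width: 0.996
t 1.4 pos [447.9  30.8 198.7] rot [179.95  -0.29  84.95] w 1.0 F [ 1.3 -0.6  0.9]
cur-frame shift(mm) [  0.3 -13.1 140.6] |d| 141.3 rotvec [ 0.001 -0.005  0.022]  shift in final frame [  0.8 -13.  140.7]
```

View pics/s1.png

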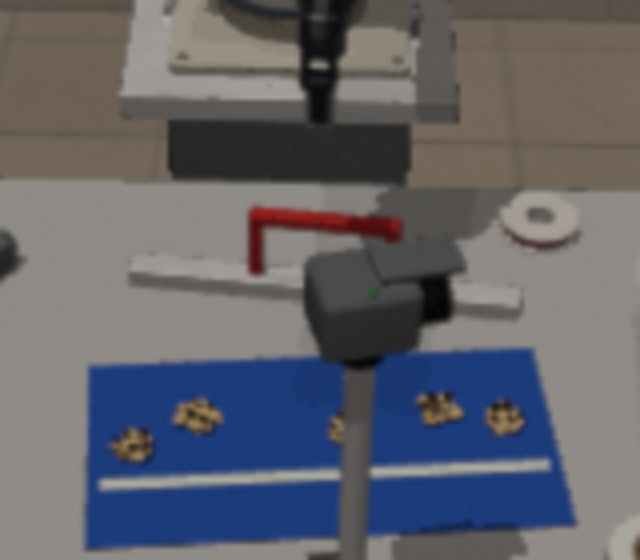

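```bash
python3 -m inch '[{"jaw":1,"translation":[0,-0.013,0.03],"angular":[0,0,0.022]},{"jaw":1,"translation":[0,0,0.035],"angular":[0,0,0]},{"jaw":1,"translation":[0,0,0.035],"angular":[0,0,0]},{"jaw":1,"translation":[0,0,0.025],"angular":[0,0,0]}]'
python3 - <<'E'
from h import *
plan(435,33,57,83.7)
E
```

```text
t: 1.9
tool_pos: [436.4, 33.9, 72.0]
tool_rot: [179.7, -0.3, 83.7]
contact_force: [0.8, -0.9, -1.0]
gripper_width: 0.995
t 1.9 pos [436.4  33.9  72. ] rot [179.7   -0.3   83.68] w 1.0 F [ 0.8 -0.9 -1. ]
cur-frame shift(mm) [-1.1 -1.3 15. ] |d| 15.1 rotvec [ 0.005 -0.005 -0.   ]  shift in final frame [-1.  -1.3 15. ]
```

```bash
python3 -m inch '[{"jaw":1,"translation":[0,-0.001,0.015],"angular":[0.005,-0.005,0]},{"jaw":0,"translation":[0,0,0],"angular":[0,0,0]},{"jaw":0,"translation":[0,0,0],"angular":[0,0,0]},{"jaw":0,"translation":[0,0,0],"angular":[0,0,0]},{"jaw":0,"translation":[0,0,0],"angular":[0,0,0]}]'
python3 -m inch '[{"jaw":0,"translation":[0,0,0],"angular":[0,0,0]},{"jaw":0,"translation":[0,0,0],"angular":[0,0,0]},{"jaw":0,"translation":[0,0,0],"angular":[0,0,0]}]'
```

```text
t: 2.4
tool_pos: [433.2, 32.5, 55.4]
tool_rot: [-179.8, 0.0, 83.4]
contact_force: [-0.1, -0.9, -0.4]
gripper_width: 0.328
t: 2.7
tool_pos: [434.1, 32.3, 56.9]
tool_rot: [-179.9, 0.0, 83.4]
contact_force: [-0.3, 0.3, -2.4]
gripper_width: 0.151
```

```bash
python3 -m inch '[{"jaw":0,"translation":[0,0,0],"angular":[0,0,0]},{"jaw":0,"translation":[0,0,-0.02],"angular":[0,0,0]},{"jaw":0,"translation":[0,0,-0.02],"angular":[0,0,0]}]'
python3 - <<'E'
from h import *
plan(537.8,27.6,97,95.3)
E
```

```text
t: 3.0
tool_pos: [432.0, 32.6, 95.6]
tool_rot: [-179.6, 0.0, 83.4]
contact_force: [0.8, -0.6, -2.3]
gripper_width: 0.148
t 3.0 pos [432.   32.6  95.6] rot [-1.7959e+02  1.0000e-02  8.3360e+01] w 0.15 F [ 0.8 -0.6 -2.3]
cur-frame shift(mm) [  7.3 105.7  -2.2] |d| 105.9 rotvec [-0.007 -0.001 -0.208]  shift in final frame [-14.7 104.9  -1.4]
```

```bash
python3 -m inch '[{"jaw":0,"translation":[0.002,0.026,0],"angular":[-0.007,0,-0.07]},{"jaw":0,"translation":[0,0.028,0],"angular":[0,0,-0.07]},{"jaw":0,"translation":[-0.002,0.028,0],"angular":[0,0,-0.07]},{"jaw":0,"translation":[-0.004,0.022,0],"angular":[0,0,0]},{"jaw":0,"translation":[0,0,0],"angular":[0,0,0]}]'
python3 - <<'E'
from h import *
plan(537.8,27.6,62,95.3)
t=grab("top");s=grab("scene");save(t,"t2",(190,140,360,300),4);save(s,"s2",(200,150,360,290),4)
E
```

```text
t: 3.5
tool_pos: [540.1, 27.4, 97.8]
tool_rot: [179.8, 0.0, 95.9]
contact_force: [0.1, 0.4, -2.5]
gripper_width: 0.153
t 3.5 pos [540.1  27.4  97.8] rot [1.7983e+02 3.0000e-02 9.5920e+01] w 0.15 F [ 0.1  0.4 -2.5]
cur-frame shift(mm) [ 0.4 -2.3 35.8] |d| 35.9 rotvec [0.003 0.001 0.011]  shift in final frame [ 0.4 -2.2 35.8]
```

View pics/t2.png

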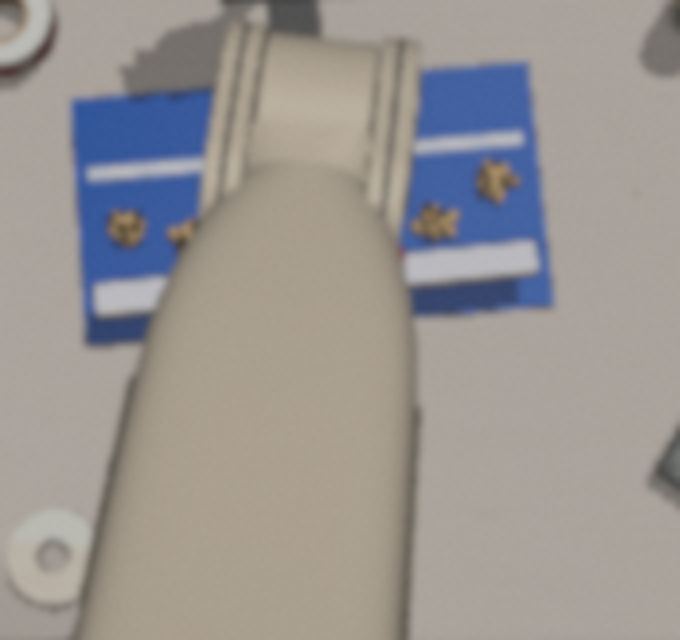

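View pics/s2.png

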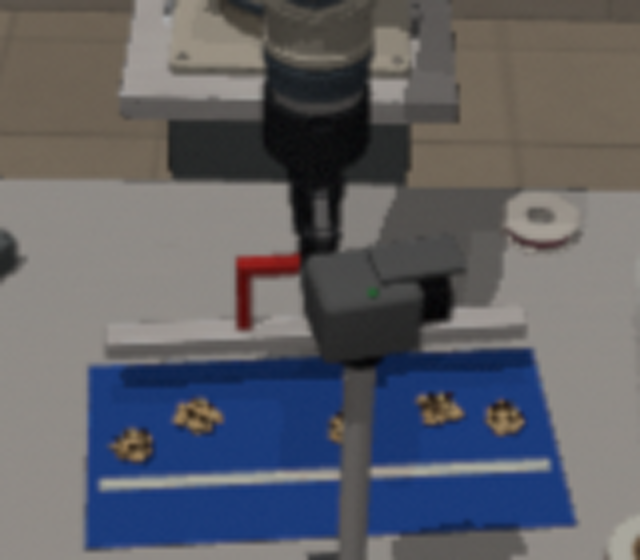

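```bash
python3 -m inch '[{"jaw":0,"translation":[0,-0.002,0.02],"angular":[0.003,0,0.011]},{"jaw":0,"translation":[0,0,0.013],"angular":[0,0,0]},{"jaw":0,"translation":[0,0,0],"angular":[0,0,0]}]'
python3 - <<'E'
from h import *
plan(537.8,27.6,62,95.3)
t=grab("top");s=grab("scene");save(t,"t3",(190,140,360,300),4);save(s,"s3",(200,190,360,290),5)
E
```

```text
t: 3.9
tool_pos: [532.2, 28.0, 63.8]
tool_rot: [-179.7, -0.0, 95.3]
contact_force: [-0.5, 0.2, -2.5]
gripper_width: 0.153
t 3.9 pos [532.2  28.   63.8] rot [-1.7975e+02 -2.0000e-02  9.5250e+01] w 0.15 F [-0.5  0.2 -2.5]
cur-frame shift(mm) [-1.   5.6  1.8] |d| 5.9 rotvec [-0.004 -0.    -0.001]  shift in final frame [-1.   5.6  1.8]
```

View pics/s3.png

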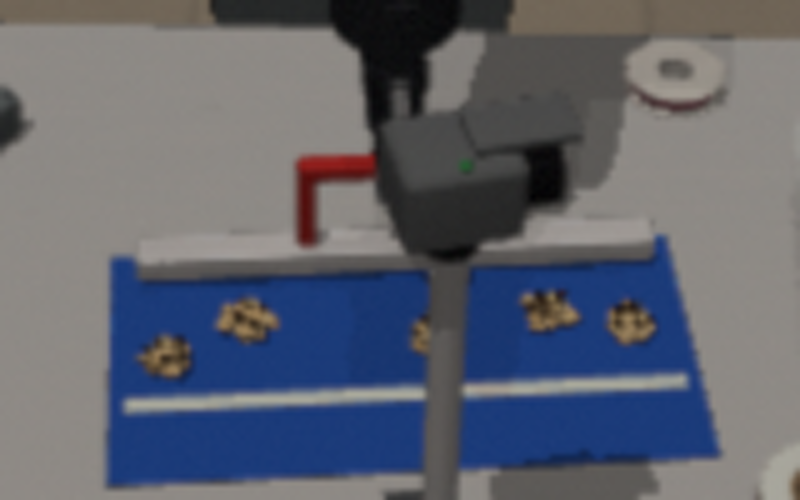

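```bash
python3 -m inch '[{"jaw":0,"translation":[0,0.01,0.001],"angular":[-0.004,0,0]},{"jaw":0,"translation":[0,0.01,0.001],"angular":[0,0,0]},{"jaw":0,"translation":[0,0.008,0],"angular":[0,0,0]},{"jaw":0,"translation":[0,0.008,0],"angular":[0,0,0]},{"jaw":0,"translation":[0,0.008,0],"angular":[0,0,0]}]'
cat >> h.py <<'E'
bd=np.array([[.9957,.0927],[-.0927,.9957]]);bo=np.array([645.1,39.6])
def tob(p):return bd@(np.asarray(p)[:2]-bo)
def fromb(x,y):return bo+bd.T@[x,y]
E
python3 - <<'E'
from h import *
print(tob(sense()['tool_pos']),fromb(-28.5,-2))
plan(*fromb(-28.5,-2),60,95.3)
E
```

```text
t: 4.5
tool_pos: [581.0, 32.3, 66.0]
tool_rot: [179.7, 0.0, 95.3]
contact_force: [-0.5, -0.1, -2.6]
gripper_width: 0.148
[-64.46525052  -1.30727535] [616.90795  34.96665]
t 4.5 pos [581.   32.3  66. ] rot [1.7967e+02 4.0000e-02 9.5250e+01] w 0.15 F [-0.5 -0.1 -2.6]
cur-frame shift(mm) [-0.6 35.9  6.2] |d| 36.5 rotvec [ 0.006  0.001 -0.001]  shift in final frame [-0.7 36.   6. ]
```

```bash
python3 -m inch '[{"jaw":0,"translation":[0,0,0.003],"angular":[0.003,0,0]},{"jaw":0,"translation":[0,0.006,0.001],"angular":[0,0,0]},{"jaw":0,"translation":[0,0.006,0.001],"angular":[0,0,0]},{"jaw":0,"translation":[0,0.006,0.001],"angular":[0,0,0]},{"jaw":0,"translation":[0,0,0],"angular":[0,0,0]}]'
python3 - <<'E'
from h import *
print(tob(sense()['tool_pos']))
plan(*fromb(-28.5,-2),61,95.3)
t=grab("top");s=grab("scene");save(t,"t4",(190,140,360,300),4);save(s,"s4",(200,190,360,290),5)
E
```

```text
t: 5.0
tool_pos: [601.3, 34.2, 59.3]
tool_rot: [179.9, 0.0, 95.3]
contact_force: [0.0, 0.2, 1.8]
gripper_width: 0.151
[-44.1605159  -1.3049589]
t 5.0 pos [601.3  34.2  59.3] rot [1.7992e+02 4.0000e-02 9.5260e+01] w 0.15 F [0.  0.2 1.8]
cur-frame shift(mm) [-0.7 15.7 -1.7] |d| 15.8 rotvec [ 0.001  0.001 -0.001]  shift in final frame [-0.7 15.7 -1.7]
```

View pics/s4.png

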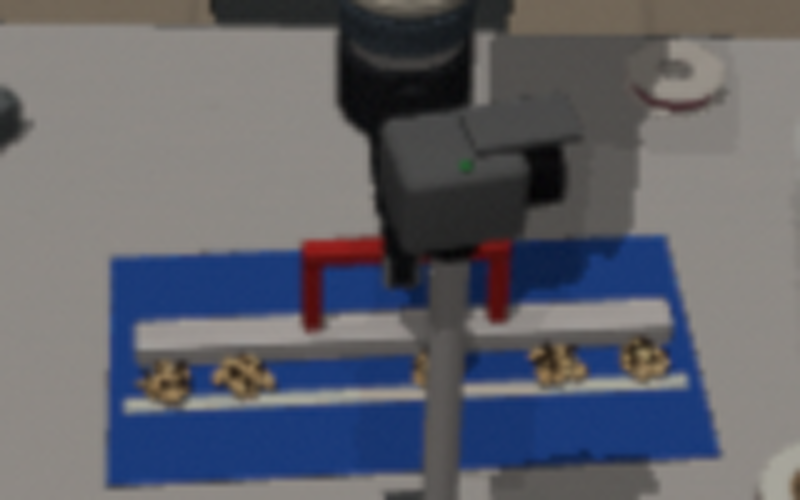

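View pics/t4.png

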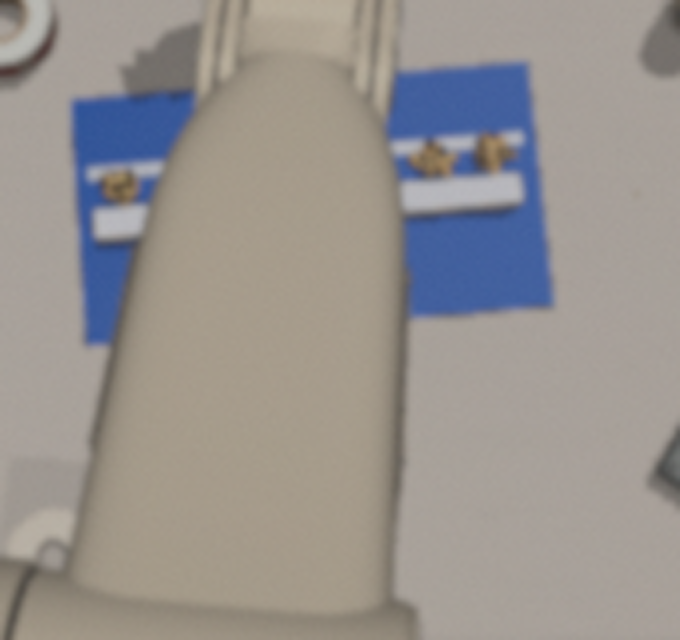

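```bash
python3 -m inch '[{"jaw":0,"translation":[0,0.004,-0.0005],"angular":[0,0,0]},{"jaw":0,"translation":[0,0.004,0],"angular":[0,0,0]},{"jaw":0,"translation":[0,0.004,0],"angular":[0,0,0]},{"jaw":0,"translation":[0,0,0],"angular":[0,0,0]}]'
cat > look.py <<'E'
import sys
from h import *
n=sys.argv[1]
print("tcp board",tob(sense()['tool_pos']).round(1))
t=grab("top");s=grab("scene");save(t,"t"+n,(200,145,340,265),5);save(s,"s"+n,(210,190,350,300),5)
for nm,im in(("top",t),("scene",s)):
    im=im.astype(int)
    m=np.zeros(im.shape[:2],np.uint8)
    P=[proj(nm,[*fromb(x,y),3]) for x,y in [(-125,-170),(55,-170),(55,170),(-125,170)]]
    cv2.fillPoly(m,[np.array(P).round().astype(int)],1)
    k=((im[:,:,0]-im[:,:,2]>25)&(im[:,:,0]-im[:,:,1]<90)&(im[:,:,1]-im[:,:,2]>8)&(m>0)).astype(np.uint8)
    k=cv2.morphologyEx(k,cv2.MORPH_CLOSE,np.ones((3,3)))
    N,l,st,ce=cv2.connectedComponentsWithStats(k)
    for i in range(1,N):
        if st[i,4]>12:
            x0,y0,w,h,a=st[i];c=(x0+(w-1)/2,y0+(h-1)/2)
            p=onz(nm,*ce[i],14);q=onz(nm,*c,14);print(nm,"px",ce[i].round(1),"area",a,w,h,"world",p[:2].round(1),"board",tob(p).round(1),"boxmid",tob(q).round(1))
E
python3 look.py 5
```

```text
t: 5.5
tool_pos: [613.5, 35.3, 59.5]
tool_rot: [179.9, 0.0, 95.3]
contact_force: [-0.7, 0.7, -3.5]
gripper_width: 0.15
tcp board [-31.9  -1.3]
top px [256.5 193.5] area 2973 61 64 world [596.3  66.6] board [-46.1  31.4] boxmid [-39.3  38.2]
top px [312.2 174. ] area 44 8 8 world [ 657.3 -100.4] board [  -0.8 -140.5] boxmid [  -2.5 -141.2]
top px [298.  176.2] area 46 11 7 world [650.1 -57.4] board [ -4.  -97.1] boxmid [ -3.3 -97.3]
top px [219.4 182.7] area 43 8 7 world [628.8 177.9] board [ -3.4 139.2] boxmid [ -4.4 138.9]
scene px [328.7 264.3] area 54 9 9 world [635.8 178.8] board [  3.6 139.4] boxmid [  2.4 140.5]
scene px [311.4 265.3] area 58 11 8 world [641.2 127.9] board [ 4.3 88.3] boxmid [ 5.4 90. ]
scene px [233.  268.7] area 56 10 8 world [662. -99.] board [   4.  -139.6] boxmid [   3.1 -140.9]
scene px [248.1 267.5] area 67 12 9 world [655.9 -55.6] board [  2.  -95.8] boxmid [  4.  -94.8]
```

View pics/t5.png

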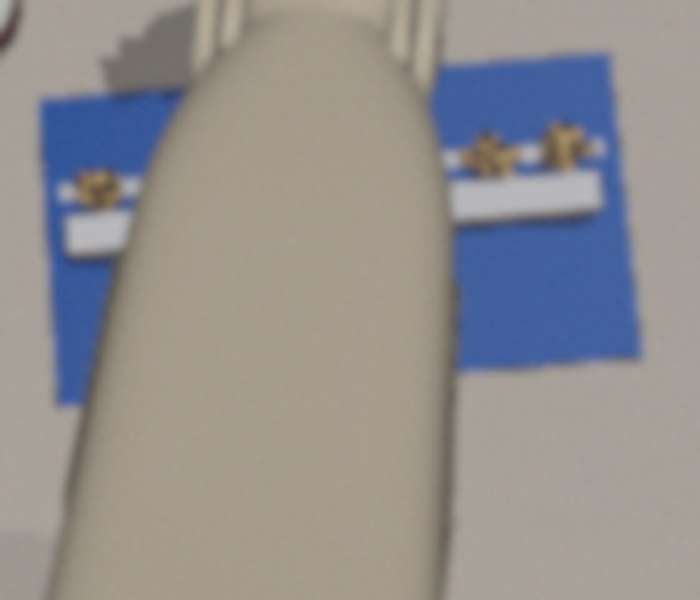

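View pics/s5.png

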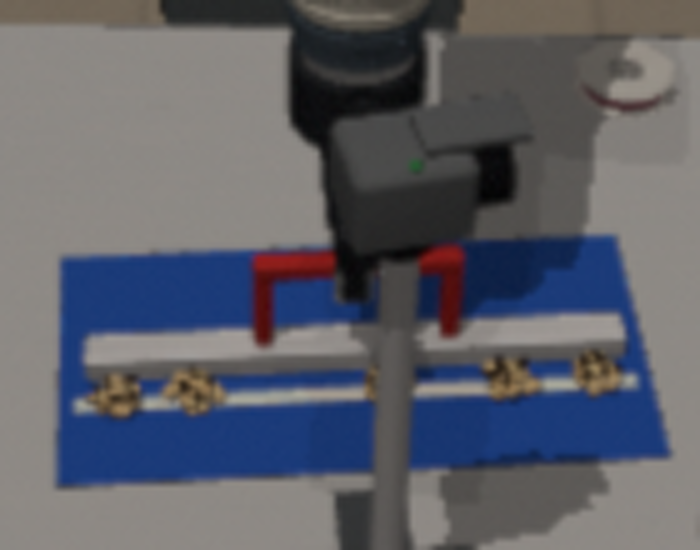

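```bash
python3 -m inch '[{"jaw":0,"translation":[0,0.002,0],"angular":[0,0,0]},{"jaw":0,"translation":[0,0,0],"angular":[0,0,0]},{"jaw":0,"translation":[0,0,0],"angular":[0,0,0]},{"jaw":0,"translation":[0,0,0],"angular":[0,0,0]},{"jaw":0,"translation":[0,0,0],"angular":[0,0,0]}]'
python3 look.py 6
```

```text
t: 6.1
tool_pos: [615.0, 35.6, 59.4]
tool_rot: [180.0, 0.0, 95.3]
contact_force: [-0.8, 0.1, -2.1]
gripper_width: 0.148
tcp board [-30.4  -1.2]
top px [256.8 193.6] area 2958 61 63 world [596.2  65.6] board [-46.3  30.5] boxmid [-40.8  38.3]
top px [312.3 173.5] area 45 9 8 world [ 658.9 -100.5] board [   0.8 -140.8] boxmid [   0.5 -143. ]
top px [297.7 175.8] area 45 11 8 world [651.6 -56.8] board [ -2.5 -96.5] boxmid [ -1.8 -97.4]
top px [219.4 182.1] area 43 8 7 world [630.7 178. ] board [ -1.5 139.1] boxmid [ -1.4 138.7]
scene px [328.9 264.6] area 51 9 8 world [637.1 179.3] board [  5.  139.8] boxmid [  4.4 140.1]
scene px [311.1 265.6] area 66 11 8 world [642.6 127. ] board [ 5.6 87.3] boxmid [ 5.4 90. ]
scene px [232.7 269.1] area 51 9 9 world [663.4 -99.7] board [   5.4 -140.4] boxmid [   5.  -142.4]
scene px [248.3 267.7] area 71 12 9 world [656.8 -55.1] board [  2.8 -95.4] boxmid [  4.  -94.8]
```

View pics/s6.png

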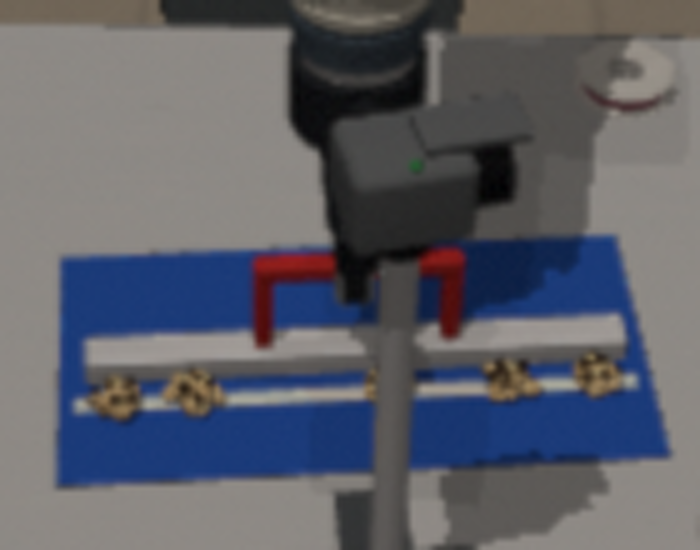

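```bash
python3 -m inch '[{"jaw":0,"translation":[0,-0.006,-0.001],"angular":[0,0,0]},{"jaw":0,"translation":[0,-0.015,-0.003],"angular":[0,0,0]},{"jaw":0,"translation":[0,-0.02,-0.02],"angular":[0,0,0]},{"jaw":0,"translation":[0,-0.02,-0.035],"angular":[0,0,0]},{"jaw":0,"translation":[0,-0.01,-0.045],"angular":[0,0,0]}]'
python3 -m inch '[{"jaw":0,"translation":[0,0,-0.045],"angular":[0,0,0]},{"jaw":0,"translation":[0,0,-0.035],"angular":[0,0,0]},{"jaw":0,"translation":[0,0,0],"angular":[0,0,0]}]'
python3 - <<'E'
from h import *
d=np.array([np.cos(np.radians(-60.5)),np.sin(np.radians(-60.5))]);rest=np.array([571,-338.5])+45*d;print(rest)
plan(*(rest-130*d),225,29.5)
E
python3 look.py 7
```

```text
t: 6.7
tool_pos: [538.0, 29.1, 159.7]
tool_rot: [-179.3, -0.1, 95.3]
contact_force: [1.4, -1.0, -2.5]
gripper_width: 0.152
t: 7.0
tool_pos: [536.9, 28.9, 249.3]
tool_rot: [-179.8, 0.0, 95.3]
contact_force: [0.6, 0.2, -2.4]
gripper_width: 0.15
[ 593.1590602  -377.66600632]
t 7.0 pos [536.9  28.9 249.3] rot [-179.81    0.     95.25] w 0.15 F [ 0.6  0.2 -2.4]
cur-frame shift(mm) [-291.5  -34.5   24.4] |d| 294.5 rotvec [-0.003  0.002  1.148]  shift in final frame [-151.3  251.6   24.3]
tcp board [-108.7   -0.6]
top px [259. 196.] area 2521 65 63 world [589.  59.] board [-54.1  24.6] boxmid [-41.3  32.4]
top px [291.1 165.2] area 13 3 9 world [684.1 -36.8] board [ 31.7 -79.7] boxmid [ 32.5 -79.5]
top px [235.1 171.2] area 36 6 17 world [664.6 131.7] board [27.9 89.9] boxmid [28.6 91.5]
top px [241.4 170.1] area 44 4 17 world [668.1 112.7] board [29.7 70.6] boxmid [26.8 70.6]
top px [312.3 173.6] area 46 9 9 world [ 658.6 -100.6] board [   0.5 -140.8] boxmid [  -1.1 -142.8]
top px [283.5 177.1] area 18 4 9 world [647.3 -14. ] board [ -2.8 -53.6] boxmid [ -2.6 -53.6]
top px [295.5 175.7] area 62 15 8 world [651.8 -50.1] board [ -1.6 -90. ] boxmid [ -1.3 -91.4]
top px [219.4 182.1] area 43 8 7 world [630.7 178. ] board [ -1.5 139.1] boxmid [ -1.4 138.7]
scene px [328.9 264.7] area 50 9 8 world [637.3 179.1] board [  5.2 139.6] boxmid [  4.4 140.1]
scene px [311.2 266. ] area 60 11 7 world [644.1 127.4] board [ 7.1 87.5] boxmid [ 7.4 89.7]
scene px [248.3 268.1] area 62 12 8 world [658.4 -54.9] board [  4.4 -95.3] boxmid [  6.  -94.9]
scene px [232.7 269.4] area 46 9 8 world [664.9 -99.7] board [   6.8 -140.5] boxmid [   7.  -142.4]
```

View pics/s7.png

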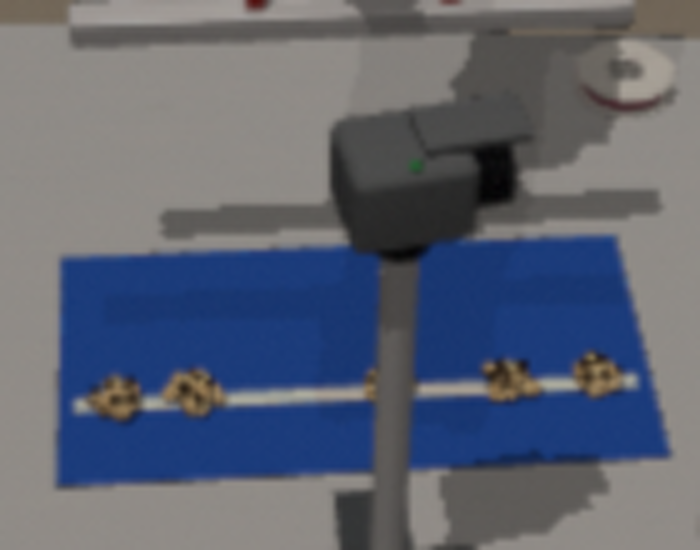

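```bash
python3 -m inch '[{"jaw":0,"translation":[-0.037,-0.003,0],"angular":[0,0,0.143]},{"jaw":0,"translation":[-0.037,0.002,0.003],"angular":[0,0,0.143]},{"jaw":0,"translation":[-0.036,0.007,0.003],"angular":[0,0,0.143]},{"jaw":0,"translation":[-0.035,0.012,0.003],"angular":[0,0,0.143]},{"jaw":0,"translation":[-0.033,0.017,0.003],"angular":[0,0,0.143]}]'
python3 - <<'E'
from h import *
plan(529,-264.5,225,29.5)
E
```

```text
t: 7.6
tool_pos: [531.1, -156.1, 223.3]
tool_rot: [-178.9, 0.5, 53.4]
contact_force: [0.4, 0.2, -2.2]
gripper_width: 0.15
t 7.6 pos [ 531.1 -156.1  223.3] rot [-178.86    0.46   53.37] w 0.15 F [ 0.4  0.2 -2.2]
cur-frame shift(mm) [-88.2  63.   -2.3] |d| 108.4 rotvec [-0.018  0.012  0.417]  shift in final frame [-55.2  93.3  -1.7]
```

```bash
python3 -m inch '[{"jaw":0,"translation":[-0.029,0.021,0],"angular":[-0.018,0.012,0.14]},{"jaw":0,"translation":[-0.026,0.026,0],"angular":[0,0,0.14]},{"jaw":0,"translation":[-0.02,0.028,0],"angular":[0,0,0.137]},{"jaw":0,"translation":[0,0,0],"angular":[0,0,0]}]'
python3 - <<'E'
from h import *
plan(529,-264.5,190,29.5)
t=grab("top");s=grab("scene");save(t,"t8",(300,120,500,280),4);save(s,"s8",(70,130,250,280),4)
E
```

```text
t: 8.0
tool_pos: [527.0, -269.9, 212.1]
tool_rot: [-179.2, 0.3, 28.0]
contact_force: [-0.7, 0.5, -2.7]
gripper_width: 0.155
t 8.0 pos [ 527.  -269.9  212.1] rot [-179.19    0.32   27.95] w 0.15 F [-0.7  0.5 -2.7]
cur-frame shift(mm) [ 4.5 -3.5 22.1] |d| 22.8 rotvec [-0.014  0.005 -0.027]  shift in final frame [ 4.4 -3.7 22.1]
```

View pics/t8.png

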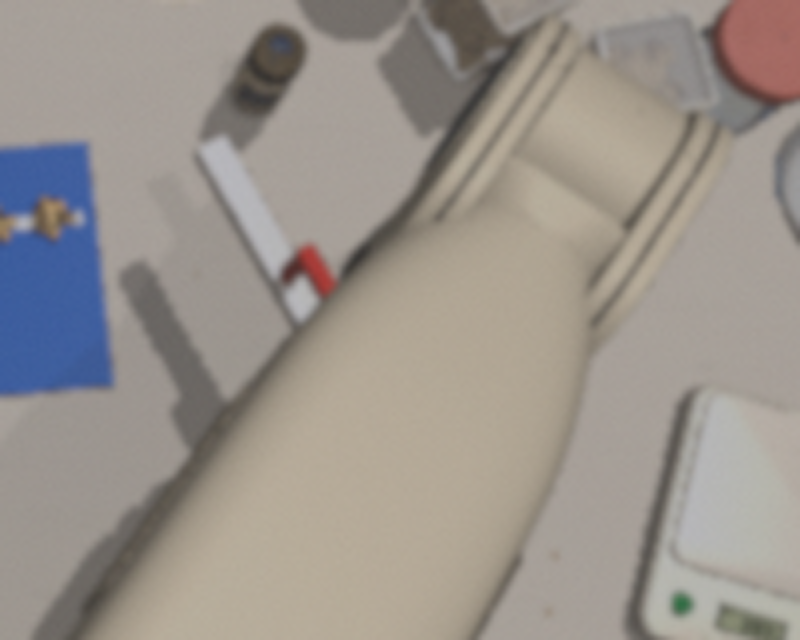

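View pics/s8.png

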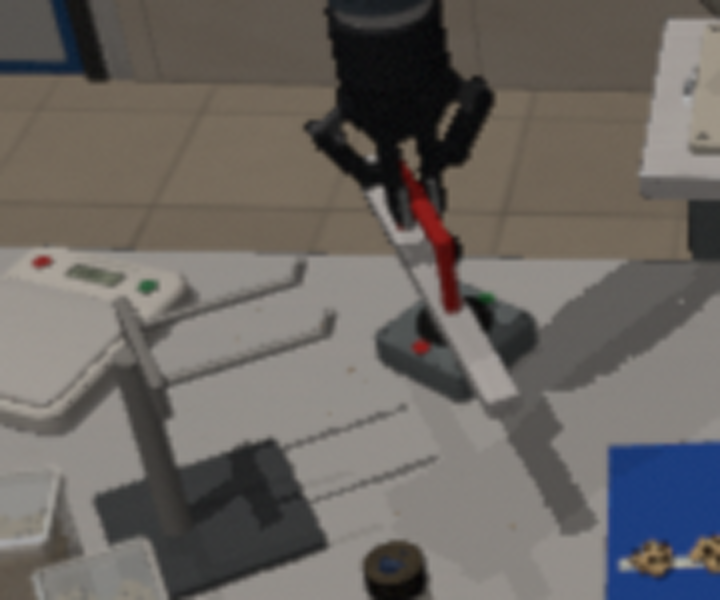

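```bash
python3 -m inch '[{"jaw":0,"translation":[0.004,-0.004,0.02],"angular":[-0.014,0.005,-0.027]},{"jaw":0,"translation":[0,0,0],"angular":[0,0,0]},{"jaw":0,"translation":[0,0,0],"angular":[0,0,0]}]'
python3 - <<'E'
from h import *
plan(529,-264.5,188,29.5)
E
```

```text
t: 8.4
tool_pos: [527.7, -257.7, 190.6]
tool_rot: [-179.7, 0.0, 30.3]
contact_force: [-1.0, 0.0, -1.9]
gripper_width: 0.153
t 8.4 pos [ 527.7 -257.7  190.6] rot [-1.797e+02  4.000e-02  3.029e+01] w 0.15 F [-1.   0.  -1.9]
cur-frame shift(mm) [-2.3  6.5  2.6] |d| 7.4 rotvec [-0.005  0.001  0.014]  shift in final frame [-2.2  6.5  2.6]
```

```bash
python3 -m inch '[{"jaw":0,"translation":[-0.002,0.02,0.002],"angular":[-0.005,0,0.014]},{"jaw":0,"translation":[0,0.025,0],"angular":[0,0,0]},{"jaw":0,"translation":[0,0.02,0],"angular":[0,0,0]},{"jaw":0,"translation":[0,0,0],"angular":[0,0,0]}]'
python3 - <<'E'
from h import *
plan(593.2,-377.7,188,29.5)
t=grab("top");s=grab("scene");save(t,"t9",(300,120,500,280),4);save(s,"s9",(80,140,220,260),5)
E
```

```text
t: 8.8
tool_pos: [560.1, -313.4, 191.8]
tool_rot: [179.9, -0.0, 29.8]
contact_force: [0.3, 0.5, -2.2]
gripper_width: 0.154
t 8.8 pos [ 560.1 -313.4  191.8] rot [ 1.7995e+02 -1.0000e-02  2.9800e+01] w 0.15 F [ 0.3  0.5 -2.2]
cur-frame shift(mm) [-3.2 72.2  3.8] |d| 72.4 rotvec [ 0.001 -0.     0.005]  shift in final frame [-2.8 72.3  3.8]
```

View pics/s9.png

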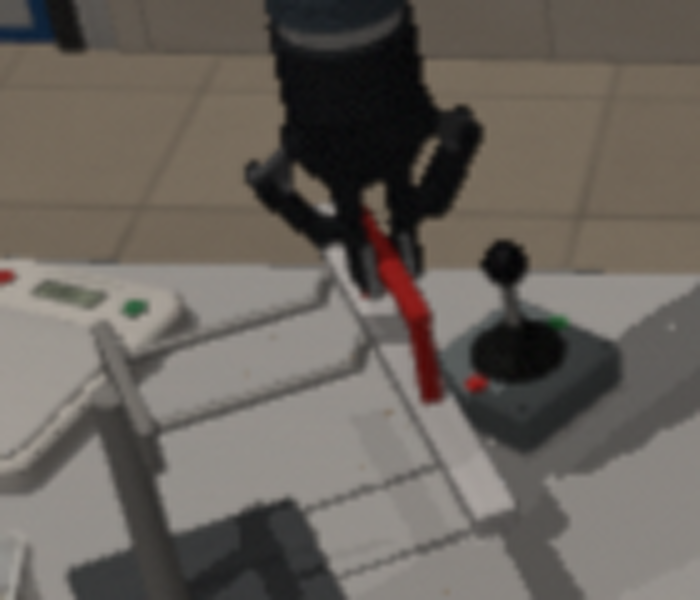

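```bash
python3 -m inch '[{"jaw":0,"translation":[-0.003,0.015,0.003],"angular":[0,0,0]},{"jaw":0,"translation":[0,0.015,0],"angular":[0,0,0]},{"jaw":0,"translation":[0,0,0],"angular":[0,0,0]}]'
python3 - <<'E'
from h import *
plan(593.2,-377.7,188,29.5)
s=grab("scene");save(s,"s10",(80,140,220,260),5)
E
```

```text
t: 9.2
tool_pos: [571.8, -338.5, 190.1]
tool_rot: [180.0, -0.0, 30.0]
contact_force: [0.5, 0.5, -3.1]
gripper_width: 0.15
t 9.2 pos [ 571.8 -338.5  190.1] rot [ 1.7997e+02 -2.0000e-02  2.9980e+01] w 0.15 F [ 0.5  0.5 -3.1]
cur-frame shift(mm) [-1.  44.7  2.2] |d| 44.7 rotvec [ 0.    -0.     0.008]  shift in final frame [-0.6 44.7  2.1]
```

View pics/s10.png

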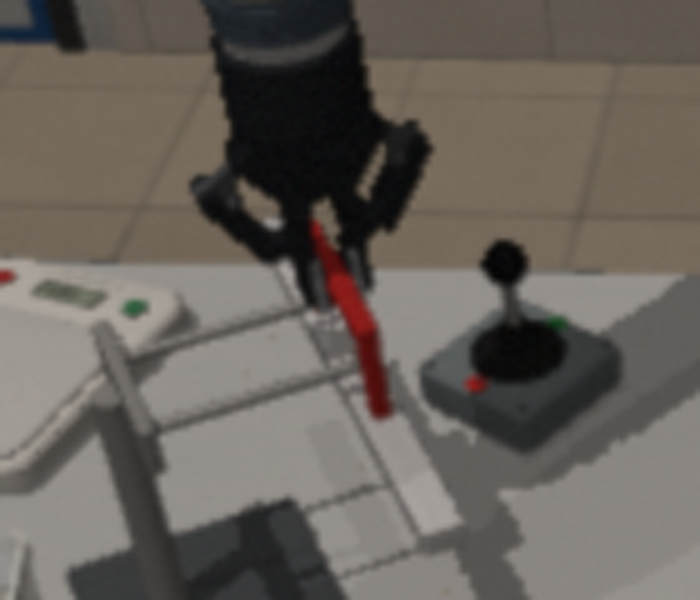

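Clear of the tips, both prongs inside the opening. Continue in.

```bash
python3 -m inch '[{"jaw":0,"translation":[-0.0005,0.015,0],"angular":[0,0,0]},{"jaw":0,"translation":[0,0.015,0],"angular":[0,0,0]},{"jaw":0,"translation":[0,0.012,0],"angular":[0,0,0]},{"jaw":0,"translation":[0,0,0],"angular":[0,0,0]}]'
python3 - <<'E'
from h import *
plan(593.2,-377.7,163,29.5)
s=grab("scene");save(s,"s11",(80,140,220,260),5)
E
```

```text
t: 9.65
tool_pos: [591.4, -372.6, 191.0]
tool_rot: [-179.9, -0.0, 30.1]
contact_force: [-0.5, 0.4, -2.7]
gripper_width: 0.15
t 9.7 pos [ 591.4 -372.6  191. ] rot [-1.7992e+02 -1.0000e-02  3.0100e+01] w 0.15 F [-0.5  0.4 -2.7]
cur-frame shift(mm) [-1.   5.4 28. ] |d| 28.5 rotvec [-0.001 -0.     0.01 ]  shift in final frame [-0.9  5.3 28. ]
```

View pics/s11.png

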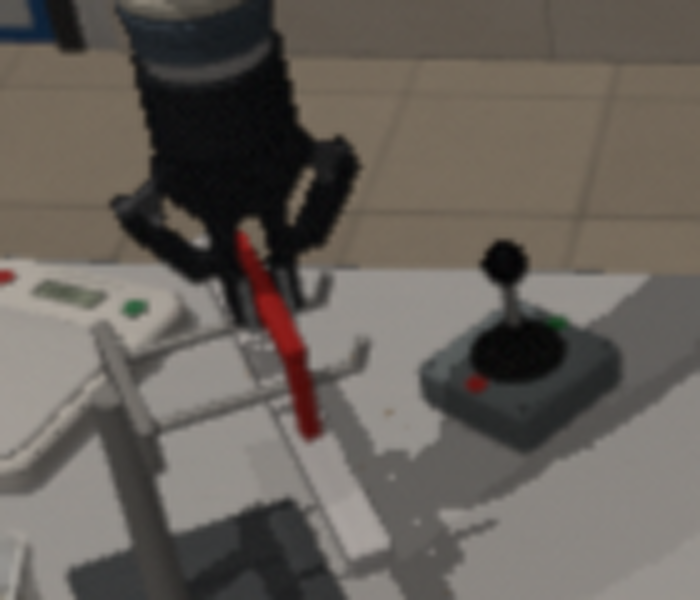

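```bash
python3 -m inch '[{"jaw":0,"translation":[-0.001,0.003,0.01],"angular":[0,0,0.008]},{"jaw":0,"translation":[0,0,0.008],"angular":[0,0,0]},{"jaw":0,"translation":[0,0,0],"angular":[0,0,0]},{"jaw":0,"translation":[0,0,0.004],"angular":[0,0,0]},{"jaw":0,"translation":[0,0,0],"angular":[0,0,0]}]'
python3 - <<'E'
from h import *
plan(593.2,-377.7,163,29.5)
E
```

```text
t: 10.2
tool_pos: [590.4, -372.3, 167.2]
tool_rot: [-179.8, 0.0, 29.7]
contact_force: [1.1, -0.1, -2.1]
gripper_width: 0.153
t 10.2 pos [ 590.4 -372.3  167.2] rot [-1.7979e+02  1.0000e-02  2.9690e+01] w 0.15 F [ 1.1 -0.1 -2.1]
cur-frame shift(mm) [-0.2  6.1  4.2] |d| 7.4 rotvec [-0.004  0.     0.003]  shift in final frame [-0.2  6.1  4.2]
```

```bash
python3 -m inch '[{"jaw":0,"translation":[0,0.004,0.002],"angular":[-0.003,0,0]},{"jaw":0,"translation":[0,0,0.002],"angular":[0,0,0]},{"jaw":0,"translation":[0,0,0],"angular":[0,0,0]}]'
python3 - <<'E'
from h import *
plan(593.2,-377.7,163,29.5)
E
```

```text
t: 10.5
tool_pos: [592.7, -376.0, 163.4]
tool_rot: [180.0, -0.0, 29.7]
contact_force: [0.5, 0.5, -2.7]
gripper_width: 0.149
t 10.5 pos [ 592.7 -376.   163.4] rot [179.98  -0.    29.7 ] w 0.15 F [ 0.5  0.5 -2.7]
cur-frame shift(mm) [-0.4  1.7  0.4] |d| 1.8 rotvec [ 0.    -0.     0.004]  shift in final frame [-0.4  1.7  0.4]
```

```bash
python3 -m inch '[{"jaw":0,"translation":[0,0,0.0015],"angular":[0,0,0]},{"jaw":0,"translation":[0,0,0],"angular":[0,0,0]},{"jaw":0,"translation":[0,0,0.001],"angular":[0,0,0]},{"jaw":0,"translation":[0,0,0],"angular":[0,0,0]}]'
python3 - <<'E'
from h import *
plan(593.2,-377.7,163,29.5)
s=grab("scene");save(s,"s12",(80,140,220,260),5)
E
```

```text
t: 10.9
tool_pos: [592.9, -376.3, 162.3]
tool_rot: [179.9, -0.0, 29.7]
contact_force: [-0.7, 1.0, -2.3]
gripper_width: 0.151
t 10.9 pos [ 592.9 -376.3  162.3] rot [ 1.7986e+02 -5.0000e-02  2.9700e+01] w 0.15 F [-0.7  1.  -2.3]
cur-frame shift(mm) [-0.5  1.4 -0.7] |d| 1.6 rotvec [ 0.002 -0.001  0.003]  shift in final frame [-0.5  1.4 -0.7]
```

View pics/s12.png

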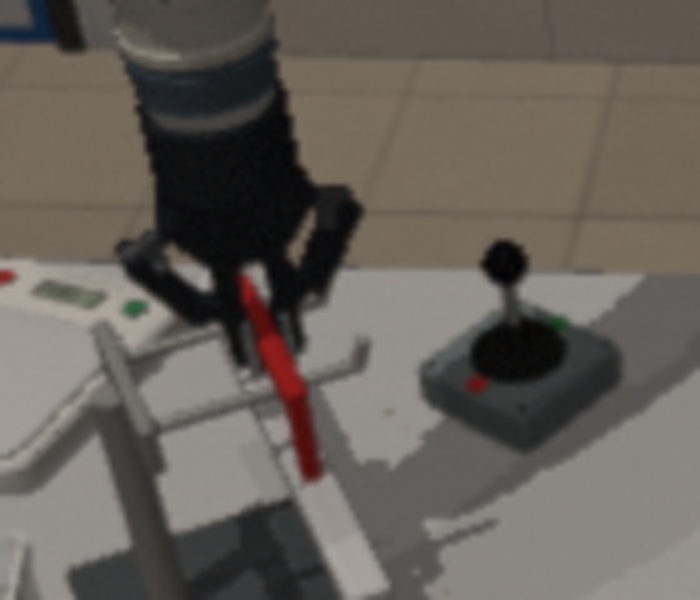

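```bash
python3 -m inch '[{"jaw":0,"translation":[0,0,0.001],"angular":[0,0,0]},{"jaw":0,"translation":[0,0,0],"angular":[0,0,0]},{"jaw":0,"translation":[0,0,0],"angular":[0,0,0]}]';python3 -m inch '[{"jaw":0,"translation":[0,0,0.001],"angular":[0,0,0]},{"jaw":0,"translation":[0,0,0],"angular":[0,0,0]},{"jaw":0,"translation":[0,0,0],"angular":[0,0,0]}]'
```

```text
t: 11.25
tool_pos: [593.0, -376.3, 162.1]
tool_rot: [179.8, -0.1, 29.7]
contact_force: [-0.7, -0.5, -0.2]
gripper_width: 0.153
t: 11.55
tool_pos: [593.0, -376.3, 162.2]
tool_rot: [179.7, -0.1, 29.7]
contact_force: [0.1, 0.3, 0.3]
gripper_width: 0.154
```

```bash
python3 -m inch '[{"jaw":0.25,"translation":[0,0,0],"angular":[0,0,0]},{"jaw":0.35,"translation":[0,0,0],"angular":[0,0,0]},{"jaw":0.5,"translation":[0,0,0],"angular":[0,0,0]},{"jaw":0.5,"translation":[0,0,0],"angular":[0,0,0]}]'
python3 - <<'E'
from h import *
plan(593.2,-377.7,230,29.5)
s=grab("scene");save(s,"s13",(80,140,220,260),5)
E
```

```text
t: 11.95
tool_pos: [593.3, -376.6, 161.5]
tool_rot: [179.7, -0.1, 29.7]
contact_force: [0.2, -0.9, -0.3]
gripper_width: 0.501
t 11.9 pos [ 593.3 -376.6  161.5] rot [ 1.7974e+02 -9.0000e-02  2.9700e+01] w 0.5 F [ 0.2 -0.9 -0.3]
cur-frame shift(mm) [ -0.6   1.2 -68.5] |d| 68.5 rotvec [ 0.005 -0.002  0.003]  shift in final frame [ -0.7   0.9 -68.5]
```

View pics/s13.png

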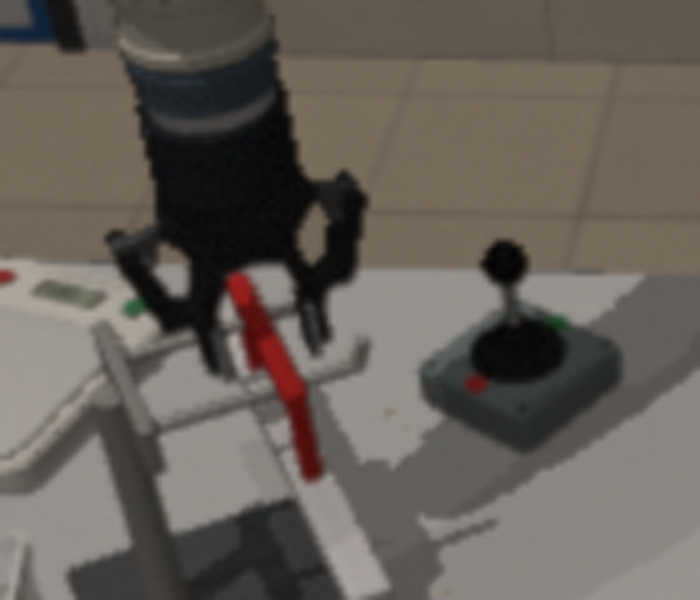

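Hanging, jaws apart. Straight up.

```bash
python3 -m inch '[{"jaw":0.5,"translation":[0,0.001,-0.015],"angular":[0.004,0,0]},{"jaw":0.5,"translation":[0,0,-0.03],"angular":[0,0,0]},{"jaw":0.5,"translation":[0,0,-0.045],"angular":[0,0,0]},{"jaw":0.5,"translation":[0,0,-0.03],"angular":[0,0,0]},{"jaw":0.5,"translation":[0,0,0],"angular":[0,0,0]}]'
python3 - <<'E'
from h import *
plan(422,-283,240,57.4)
s=grab("scene");save(s,"s14",(80,140,220,260),5)
E
```

```text
t: 12.5
tool_pos: [592.9, -377.0, 283.9]
tool_rot: [-179.8, -0.0, 29.7]
contact_force: [-0.4, -0.1, 1.0]
gripper_width: 0.499
t 12.5 pos [ 592.9 -377.   283.9] rot [-1.7982e+02 -2.0000e-02  2.9690e+01] w 0.5 F [-0.4 -0.1  1. ]
cur-frame shift(mm) [-101.9 -166.2   44.4] |d| 200.0 rotvec [-0.003 -0.001 -0.484]  shift in final frame [ -12.9 -194.7   43.9]
```

View pics/s14.png

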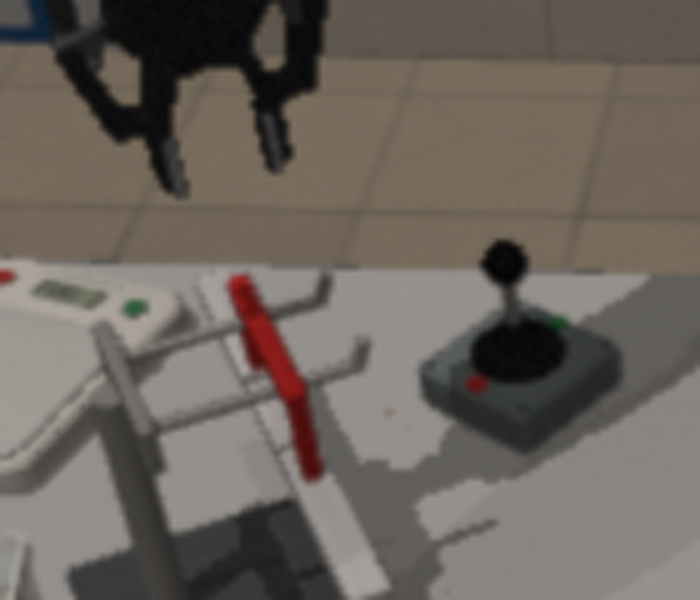

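```bash
python3 -m inch '[{"jaw":0.7,"translation":[-0.024,-0.04,0],"angular":[0,0,-0.12]},{"jaw":0.8,"translation":[-0.019,-0.042,0.005],"angular":[0,0,-0.12]},{"jaw":0.8,"translation":[-0.014,-0.044,0.01],"angular":[0,0,-0.12]},{"jaw":0.8,"translation":[-0.009,-0.046,0.01],"angular":[0,0,-0.12]},{"jaw":0.8,"translation":[0,0,0],"angular":[0,0,0]}]'
python3 - <<'E'
from h import *
plan(422,-283,200,57.4)
s=grab("scene");save(s,"s15",(80,120,260,260),4)
E
```

```text
t: 13.05
tool_pos: [422.7, -282.2, 243.1]
tool_rot: [-178.7, -0.3, 58.3]
contact_force: [-0.6, 0.4, 0.8]
gripper_width: 0.799
t 13.1 pos [ 422.7 -282.2  243.1] rot [-178.69   -0.3    58.34] w 0.8 F [-0.6  0.4  0.8]
cur-frame shift(mm) [-1.3  0.8 43. ] |d| 43.1 rotvec [-0.023 -0.005  0.016]  shift in final frame [-1.  -0.1 43.1]
```

View pics/s15.png

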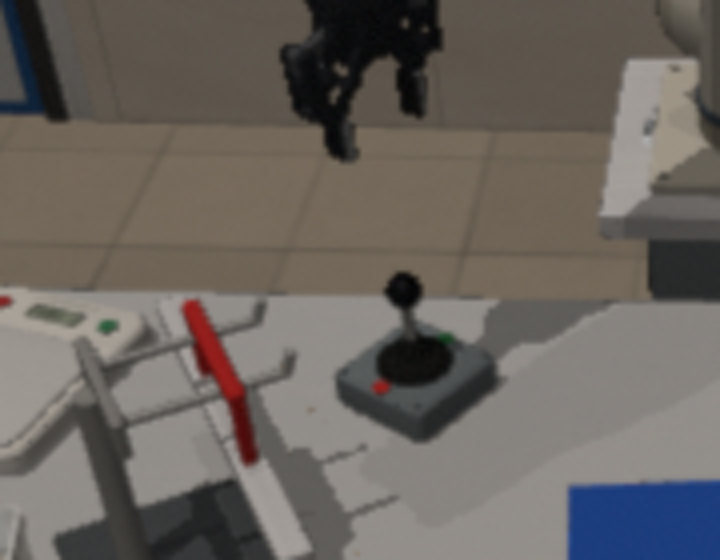

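```bash
python3 -m inch '[{"jaw":0.9,"translation":[-0.001,0,0.03],"angular":[-0.023,-0.005,0.016]},{"jaw":0.9,"translation":[0,0,0.03],"angular":[0,0,0]},{"jaw":0.9,"translation":[0,0,0.015],"angular":[0,0,0]},{"jaw":0.9,"translation":[0,0,0],"angular":[0,0,0]}]'
python3 - <<'E'
from h import *
plan(422,-283,88,57.4)
s=grab("scene");save(s,"s16",(130,130,240,230),6)
t=grab("top");save(t,"t16",(300,170,430,290),5)
E
```

```text
t: 13.5
tool_pos: [427.8, -287.6, 166.6]
tool_rot: [179.4, 0.1, 56.9]
contact_force: [-0.3, -0.4, 0.1]
gripper_width: 0.9
t 13.5 pos [ 427.8 -287.6  166.6] rot [1.7944e+02 7.0000e-02 5.6850e+01] w 0.9 F [-0.3 -0.4  0.1]
cur-frame shift(mm) [ 0.8 -8.2 78.5] |d| 79.0 rotvec [ 0.01   0.001 -0.01 ]  shift in final frame [ 0.8 -7.4 78.6]
```

View pics/s16.png

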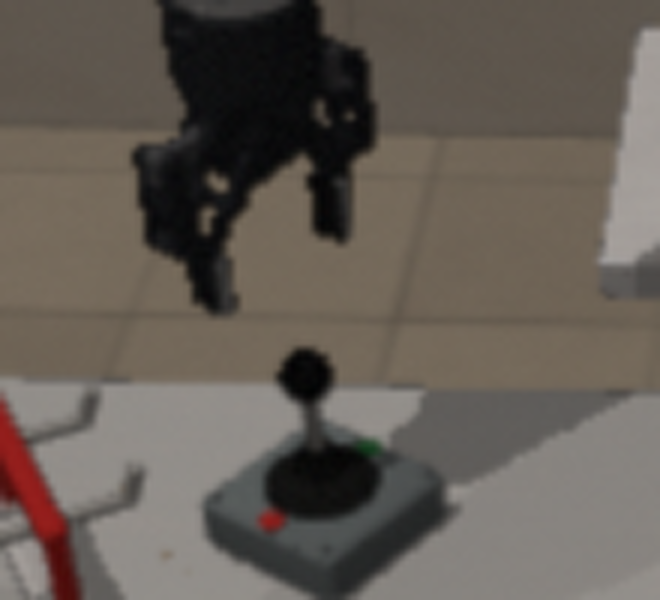

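```bash
python3 -m inch '[{"jaw":1,"translation":[0.001,-0.007,0.01],"angular":[0.01,0,-0.01]},{"jaw":1,"translation":[0,0,0.015],"angular":[0,0,0]},{"jaw":1,"translation":[0,0,0],"angular":[0,0,0]}]'
python3 - <<'E'
from h import *
plan(422,-283,88,57.4)
print(proj("scene",[422,-283,140]),proj("scene",[422,-283,107]))
s=grab("scene");save(s,"s17",(130,130,240,230),6)
E
```

```text
t: 13.9
tool_pos: [424.5, -284.6, 144.2]
tool_rot: [179.7, 0.1, 57.5]
contact_force: [-0.0, -0.9, -0.4]
gripper_width: 1.003
t 13.9 pos [ 424.5 -284.6  144.2] rot [1.7972e+02 1.5000e-01 5.7510e+01] w 1.0 F [-0.  -0.9 -0.4]
cur-frame shift(mm) [ 0.2 -3.3 56.2] |d| 56.3 rotvec [0.005 0.003 0.002]  shift in final frame [ 0.  -3.  56.2]
[178.99225417 183.44358472] [180.23865852 191.97674451]
```

View pics/s17.png

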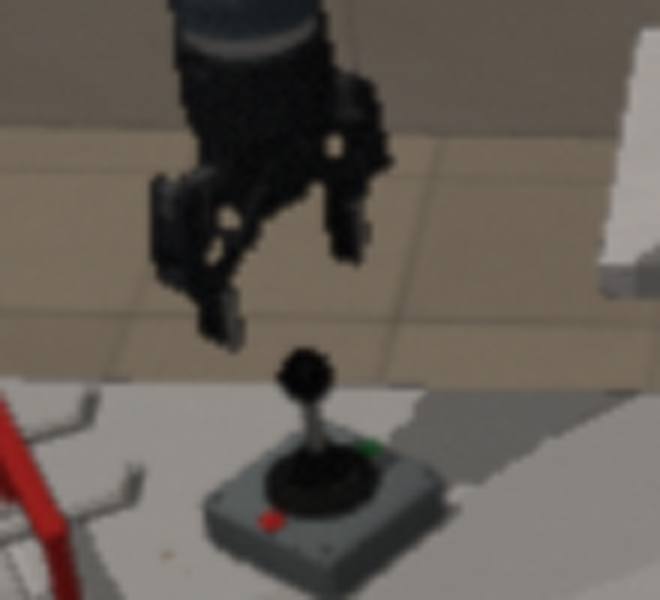

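```bash
python3 -m inch '[{"jaw":1,"translation":[0,-0.003,0.015],"angular":[0.005,0.003,0]},{"jaw":1,"translation":[0,0,0.015],"angular":[0,0,0]},{"jaw":1,"translation":[0,0,0.015],"angular":[0,0,0]},{"jaw":1,"translation":[0,0,0.005],"angular":[0,0,0]},{"jaw":1,"translation":[0,0,0],"angular":[0,0,0]}]'
python3 - <<'E'
from h import *
plan(422,-283,88,57.4)
s=grab("scene");save(s,"s18",(130,130,240,230),6)
E
```

```text
t: 14.45
tool_pos: [424.3, -285.1, 98.3]
tool_rot: [179.6, 0.1, 57.5]
contact_force: [0.4, 0.6, 0.1]
gripper_width: 1.0
t 14.4 pos [ 424.3 -285.1   98.3] rot [1.7958e+02 6.0000e-02 5.7540e+01] w 1.0 F [0.4 0.6 0.1]
cur-frame shift(mm) [ 0.5 -3.1 10.3] |d| 10.8 rotvec [0.007 0.001 0.002]  shift in final frame [ 0.5 -3.1 10.3]
```

View pics/s18.png

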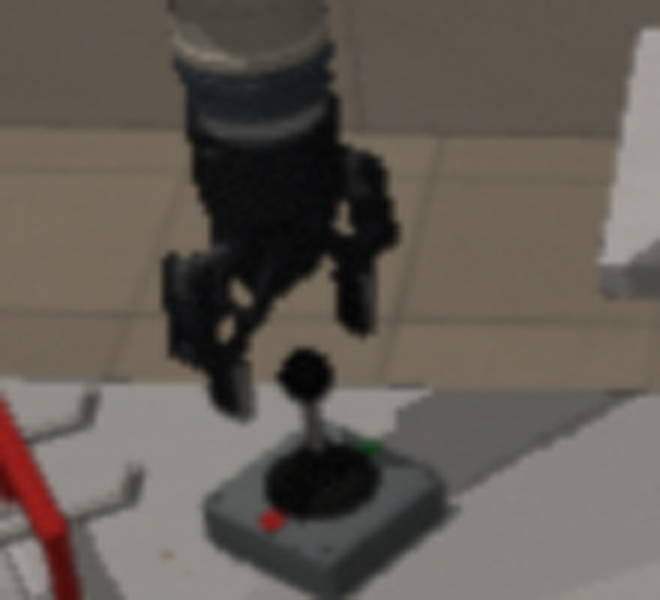

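```bash
python3 -m inch '[{"jaw":1,"translation":[0,-0.003,0.008],"angular":[0.006,0,0]},{"jaw":0.8,"translation":[0,0,0.002],"angular":[0,0,0]},{"jaw":0.6,"translation":[0,0,0],"angular":[0,0,0]},{"jaw":0.5,"translation":[0,0,0],"angular":[0,0,0]},{"jaw":0.5,"translation":[0,0,0],"angular":[0,0,0]}]'
python3 - <<'E'
from h import *
plan(422,-283,88,57.4)
s=grab("scene");save(s,"s19",(130,130,240,230),6)
E
```

```text
t: 15.0
tool_pos: [422.6, -284.3, 90.1]
tool_rot: [179.7, 0.1, 57.5]
contact_force: [-0.4, -0.6, 0.4]
gripper_width: 0.5
t 15.0 pos [ 422.6 -284.3   90.1] rot [1.7974e+02 1.0000e-01 5.7540e+01] w 0.5 F [-0.4 -0.6  0.4]
cur-frame shift(mm) [ 0.7 -1.2  2.1] |d| 2.5 rotvec [0.004 0.002 0.003]  shift in final frame [ 0.7 -1.2  2.1]
```

View pics/s19.png

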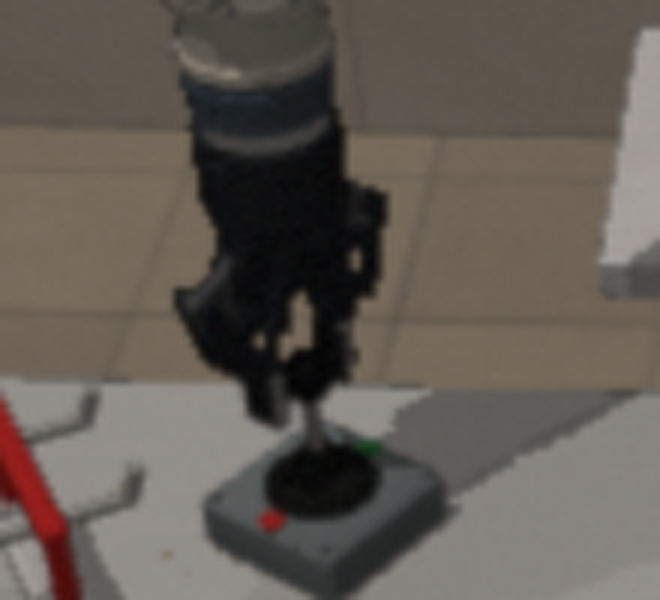

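```bash
python3 -m inch '[{"jaw":0.5,"translation":[0,-0.008,0],"angular":[0,0,0]},{"jaw":0.5,"translation":[0,-0.008,0],"angular":[0,0,0]},{"jaw":0.5,"translation":[0,-0.008,0],"angular":[0,0,0]},{"jaw":0.5,"translation":[0,0,0],"angular":[0,0,0]}]'
python3 - <<'E'
from h import *
plan(422,-283,88,57.4)
s=grab("scene");save(s,"s20",(130,130,240,230),6)
E
```

```text
t: 15.45
tool_pos: [400.8, -270.4, 90.4]
tool_rot: [179.7, 0.1, 57.6]
contact_force: [1.4, -0.6, -1.6]
gripper_width: 0.502
t 15.4 pos [ 400.8 -270.4   90.4] rot [1.7967e+02 1.1000e-01 5.7550e+01] w 0.5 F [ 1.4 -0.6 -1.6]
cur-frame shift(mm) [ 0.7 24.6  2.5] |d| 24.8 rotvec [0.006 0.002 0.003]  shift in final frame [ 0.8 24.6  2.4]
```

View pics/s20.png

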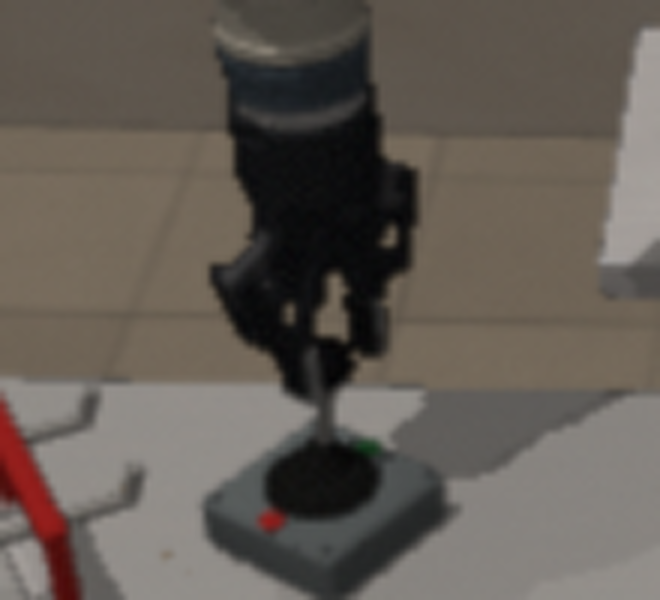

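```bash
python3 -m inch '[{"jaw":0.5,"translation":[0,-0.005,0],"angular":[0,0,0]},{"jaw":0.5,"translation":[0,-0.003,0],"angular":[0,0,0]},{"jaw":0.5,"translation":[0,0,0],"angular":[0,0,0]}]'; python3 -m inch '[{"jaw":0.5,"translation":[0,-0.002,0],"angular":[0,0,0]},{"jaw":0.5,"translation":[0,0,0],"angular":[0,0,0]}]'
python3 - <<'E'
from h import *
plan(422,-283,88,57.4)
s=grab("scene");save(s,"s21",(130,130,240,230),6)
E
```

```text
t: 15.8
tool_pos: [394.3, -266.4, 90.4]
tool_rot: [179.6, 0.1, 57.5]
contact_force: [1.5, -1.4, -0.2]
gripper_width: 0.499
t: 16.0
tool_pos: [392.7, -265.4, 90.4]
tool_rot: [179.6, 0.1, 57.5]
contact_force: [1.1, -0.8, -1.3]
gripper_width: 0.498
t 16.0 pos [ 392.7 -265.4   90.4] rot [1.7958e+02 1.2000e-01 5.7550e+01] w 0.5 F [ 1.1 -0.8 -1.3]
cur-frame shift(mm) [ 0.9 34.1  2.6] |d| 34.2 rotvec [0.007 0.002 0.003]  shift in final frame [ 1.  34.1  2.4]
```

View pics/s21.png

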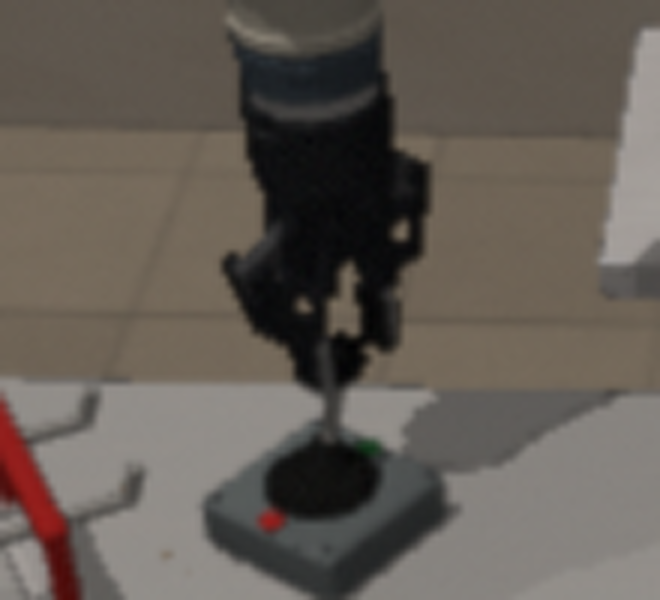

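```bash
python3 -m inch '[{"jaw":0.5,"translation":[0,-0.002,0],"angular":[0,0,0]},{"jaw":0.5,"translation":[0,0,0],"angular":[0,0,0]}]'; python3 -m inch '[{"jaw":0.5,"translation":[0,-0.002,0],"angular":[0,0,0]},{"jaw":0.5,"translation":[0,0,0],"angular":[0,0,0]}]'
python3 - <<'E'
from h import *
t=grab("top");save(t,"t22",(200,145,340,265),5)
s=grab("scene");save(s,"s22",(130,130,240,230),6)
E
```

```text
t: 16.25
tool_pos: [391.3, -264.6, 90.4]
tool_rot: [179.6, 0.1, 57.5]
contact_force: [2.6, -0.7, -1.0]
gripper_width: 0.501
t: 16.45
tool_pos: [389.6, -263.5, 90.3]
tool_rot: [179.5, 0.1, 57.5]
contact_force: [3.1, -0.8, -1.5]
gripper_width: 0.498
```

View pics/s22.png

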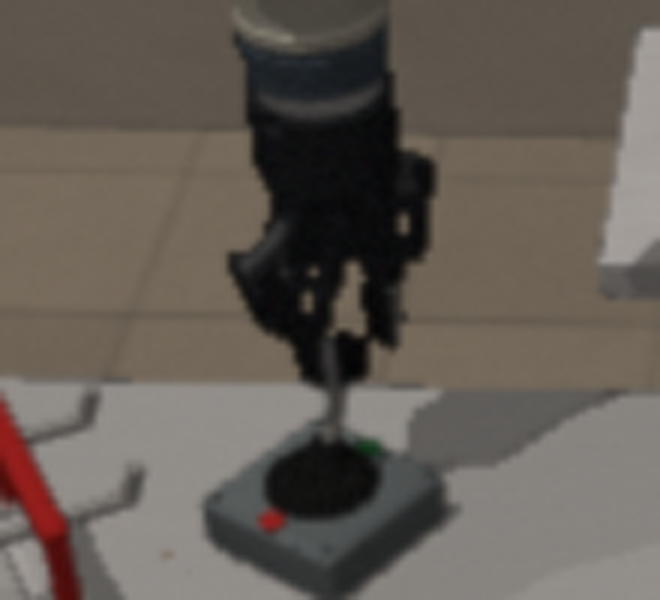

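```bash
Z='[{"jaw":0.5,"translation":[0,0,0],"angular":[0,0,0]}]'; python3 -m inch '[{"jaw":0.5,"translation":[0,-0.001,0],"angular":[0,0,0]},{"jaw":0.5,"translation":[0,0,0],"angular":[0,0,0]},{"jaw":0.5,"translation":[0,0,0],"angular":[0,0,0]},{"jaw":0.5,"translation":[0,0,0],"angular":[0,0,0]},{"jaw":0.5,"translation":[0,0,0],"angular":[0,0,0]}]'
python3 -m inch '[{"jaw":0.5,"translation":[0,0,0],"angular":[0,0,0]},{"jaw":0.5,"translation":[0,0,0],"angular":[0,0,0]},{"jaw":0.5,"translation":[0,0,0],"angular":[0,0,0]},{"jaw":0.5,"translation":[0,0,0],"angular":[0,0,0]},{"jaw":0.5,"translation":[0,0,0],"angular":[0,0,0]}]'
python3 -m inch '[{"jaw":0.5,"translation":[0,0,0],"angular":[0,0,0]},{"jaw":0.5,"translation":[0,0,0],"angular":[0,0,0]},{"jaw":0.5,"translation":[0,0,0],"angular":[0,0,0]},{"jaw":0.5,"translation":[0,0,0],"angular":[0,0,0]},{"jaw":0.5,"translation":[0,0,0],"angular":[0,0,0]}]'
python3 -m inch '[{"jaw":0.5,"translation":[0,0,0],"angular":[0,0,0]},{"jaw":0.5,"translation":[0,0,0],"angular":[0,0,0]},{"jaw":0.5,"translation":[0,0,0],"angular":[0,0,0]},{"jaw":0.5,"translation":[0,0,0],"angular":[0,0,0]},{"jaw":0.5,"translation":[0,0,0],"angular":[0,0,0]}]'
python3 -m inch '[{"jaw":0.5,"translation":[0,0,0],"angular":[0,0,0]},{"jaw":0.5,"translation":[0,0,0],"angular":[0,0,0]},{"jaw":0.5,"translation":[0,0,0],"angular":[0,0,0]},{"jaw":0.5,"translation":[0,0,0],"angular":[0,0,0]},{"jaw":0.5,"translation":[0,0,0],"angular":[0,0,0]}]'
python3 - <<'E'
from h import *
plan(422,-283,88,57.4)
t=grab("top");save(t,"t23",(200,145,340,265),5)
s=grab("scene");save(s,"s23",(130,130,350,290),3.5)
E
```

```text
t: 17.05
tool_pos: [389.4, -263.5, 90.3]
tool_rot: [179.5, 0.1, 57.5]
contact_force: [3.3, -1.5, -2.5]
gripper_width: 0.495
t: 17.55
tool_pos: [389.3, -263.5, 90.3]
tool_rot: [179.5, 0.1, 57.5]
contact_force: [2.9, -1.4, -2.4]
gripper_width: 0.501
t: 18.05
tool_pos: [389.3, -263.5, 90.4]
tool_rot: [179.5, 0.1, 57.5]
contact_force: [3.7, -1.0, -2.1]
gripper_width: 0.498
t: 18.55
tool_pos: [389.3, -263.5, 90.3]
tool_rot: [179.5, 0.1, 57.5]
contact_force: [3.7, -1.3, -2.7]
gripper_width: 0.499
t: 19.05
tool_pos: [389.3, -263.5, 90.3]
tool_rot: [179.5, 0.1, 57.5]
contact_force: [2.0, -2.2, -2.0]
gripper_width: 0.5
t 19.1 pos [ 389.3 -263.5   90.3] rot [1.7948e+02 1.2000e-01 5.7550e+01] w 0.5 F [ 2.  -2.2 -2. ]
cur-frame shift(mm) [ 1.1 38.   2.7] |d| 38.1 rotvec [0.009 0.002 0.003]  shift in final frame [ 1.2 38.   2.3]
```

View pics/s23.png

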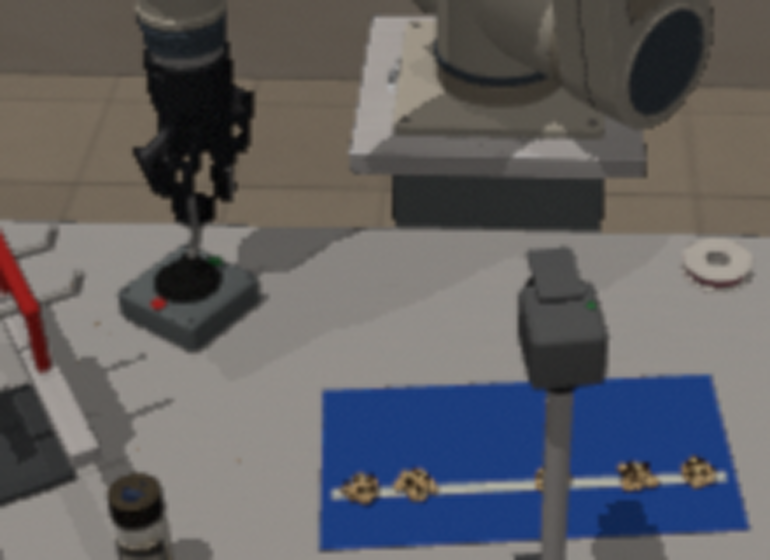

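View pics/t23.png

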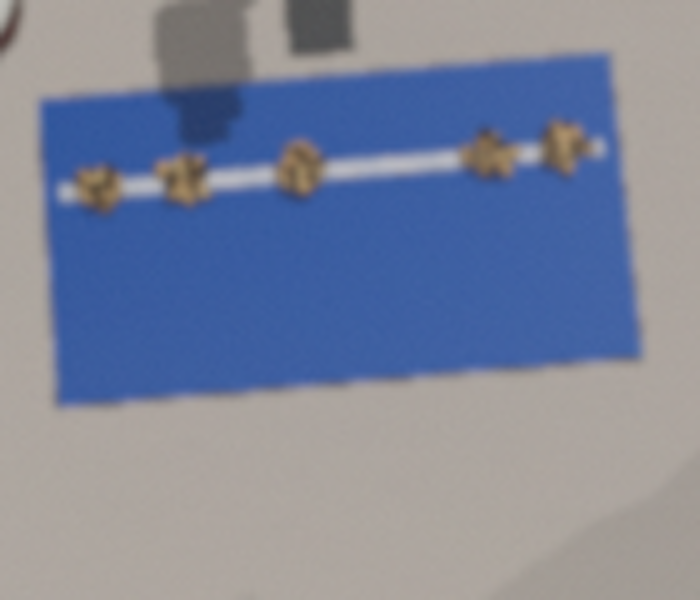

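```bash
python3 - <<'E'
from h import *
g=np.array([np.cos(np.radians(147.4)),np.sin(np.radians(147.4))])
for a in(0,.3,.36,.42):print(a,proj("scene",[*(np.array([424,-281.5])+g*72*np.sin(a)),35+72*np.cos(a)]))
s=load("s22");save(s,"s22b",(200,300,500,600),2)
E
python3 look.py 24
```

```text
0 [180.60072595 192.36293369]
0.3 [185.29372903 189.90589636]
0.36 [186.21041633 189.63781757]
0.42 [187.11169049 189.44604351]
tcp board [-282.8 -278.1]
top px [312.2 173.5] area 45 9 9 world [ 658.8 -100.5] board [   0.6 -140.7] boxmid [  -1.1 -142.8]
top px [297.7 175.8] area 43 11 6 world [651.5 -56.6] board [ -2.5 -96.4] boxmid [ -1.8 -97.4]
top px [259.6 178.3] area 54 8 9 world [643.1  57.8] board [-0.3 18.3] boxmid [ 0.5 18.4]
top px [236.3 180.4] area 54 9 8 world [636.3 127.4] board [-0.7 88.3] boxmid [-1.  89.2]
top px [219.4 182.1] area 43 8 7 world [630.7 178. ] board [ -1.5 139.1] boxmid [ -1.4 138.7]
scene px [328.8 264.7] area 51 9 8 world [637.5 178.9] board [  5.4 139.5] boxmid [  4.4 140.1]
scene px [311.2 266. ] area 60 11 7 world [644.1 127.4] board [ 7.1 87.5] boxmid [ 7.4 89.7]
scene px [248.4 268.1] area 64 12 8 world [658.3 -54.6] board [  4.4 -95.1] boxmid [  6.  -94.9]
scene px [232.6 269.5] area 47 9 8 world [665.2 -99.8] board [   7.1 -140.7] boxmid [   7.  -142.4]
```

View pics/s22b.png

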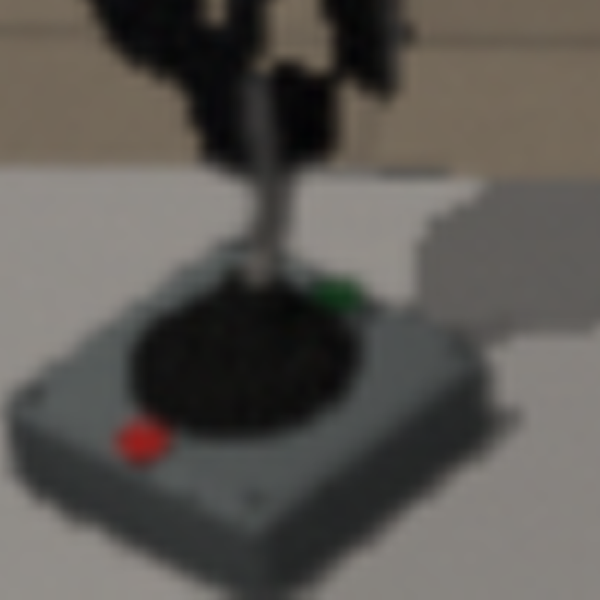

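```bash
python3 -m inch '[{"jaw":0.5,"translation":[0,0.008,0],"angular":[0,0,0]},{"jaw":0.5,"translation":[0,0.008,0],"angular":[0,0,0]},{"jaw":0.5,"translation":[0,0.008,0],"angular":[0,0,0]},{"jaw":0.5,"translation":[0,0.008,0],"angular":[0,0,0]},{"jaw":0.5,"translation":[0,0,0],"angular":[0,0,0]}]'
python3 - <<'E'
from h import *
plan(423,-283.5,88,57.4)
E
```

```text
t: 19.75
tool_pos: [418.1, -281.7, 90.6]
tool_rot: [179.6, 0.1, 57.5]
contact_force: [0.5, 0.7, -0.6]
gripper_width: 0.497
t 19.8 pos [ 418.1 -281.7   90.6] rot [1.7959e+02 1.3000e-01 5.7540e+01] w 0.5 F [ 0.5  0.7 -0.6]
cur-frame shift(mm) [1.1 5.1 2.6] |d| 5.9 rotvec [0.007 0.002 0.002]  shift in final frame [1.2 5.1 2.6]
```

```bash
python3 -m inch '[{"jaw":0.5,"translation":[0,0.004,0],"angular":[0,0,0]},{"jaw":0.8,"translation":[0,0,0],"angular":[0,0,0]},{"jaw":1,"translation":[0,0,0],"angular":[0,0,0]},{"jaw":1,"translation":[0,0,0],"angular":[0,0,0]}]'
python3 -m inch '[{"jaw":1,"translation":[0,0,-0.02],"angular":[0,0,0]},{"jaw":1,"translation":[0,0,-0.03],"angular":[0,0,0]},{"jaw":1,"translation":[0,0,-0.04],"angular":[0,0,0]},{"jaw":1,"translation":[0,0,-0.04],"angular":[0,0,0]}]'
python3 - <<'E'
from h import *
s=grab("scene");save(s,"s25",(80,130,300,290),3.5)
p=fromb(-1,-141);print(p);plan(*p,220,95.3)
E
```

```text
t: 20.15
tool_pos: [421.3, -283.6, 90.1]
tool_rot: [179.7, 0.1, 57.5]
contact_force: [-0.0, 1.6, 0.4]
gripper_width: 0.975
t: 20.55
tool_pos: [417.9, -280.5, 218.9]
tool_rot: [-179.6, -0.0, 57.5]
contact_force: [1.4, -0.1, 0.0]
gripper_width: 0.995
[ 657.175  -100.8864]
t 20.6 pos [ 419.4 -281.9  225.4] rot [1.7988e+02 8.0000e-02 5.7540e+01] w 1.0 F [ 0.1 -0.7  4.4]
cur-frame shift(mm) [280.4 103.5   5.3] |d| 298.9 rotvec [ 0.002  0.002 -0.659]  shift in final frame [158.2 253.5   5.4]
```

View pics/s25.png

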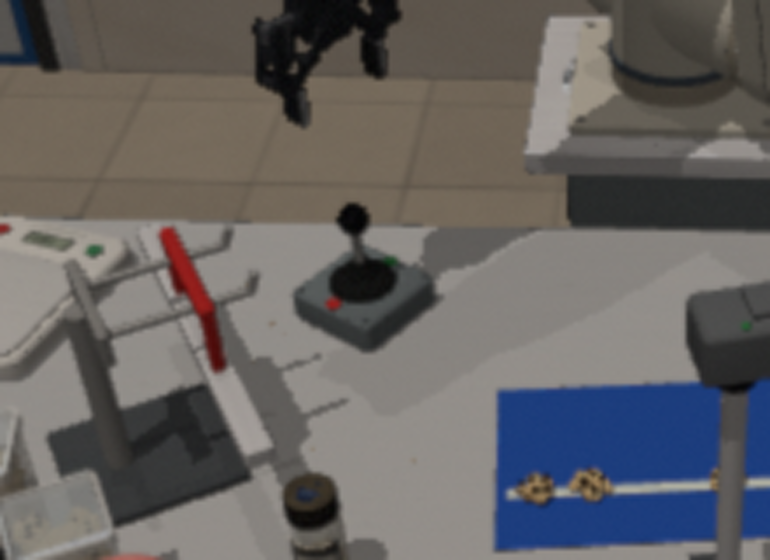

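Run:
```python
from h import *
t=grab("top");s=grab("scene");save(t,"t26",(220,60,300,200),4.2);save(s,"s26",(250,180,350,310),4.5)
print(proj("top",[814,55,340]),proj("scene",[814,55,340]),proj("top",[814,55,0]))
```

```text
[257.96035277  76.74793294] [290.27781488 215.83804598] [261.1628191  125.50987448]
```

View pics/t26.png

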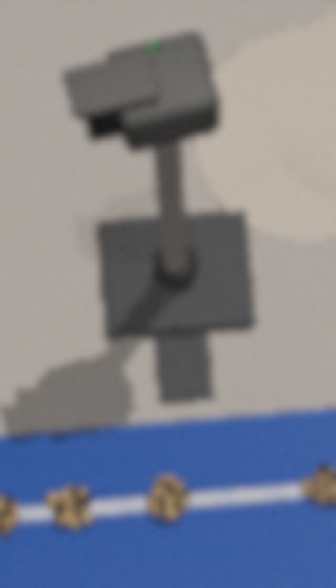

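View pics/s26.png

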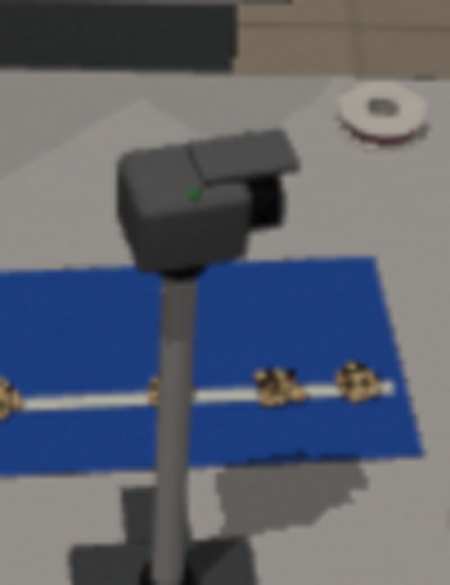

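```bash
python3 -m inch '[{"jaw":1,"translation":[0.045,0.017,0],"angular":[0,0,-0.132]},{"jaw":1,"translation":[0.042,0.022,0],"angular":[0,0,-0.132]},{"jaw":1,"translation":[0.039,0.028,0],"angular":[0,0,-0.132]},{"jaw":1,"translation":[0.035,0.033,0],"angular":[0,0,-0.132]},{"jaw":1,"translation":[0.031,0.037,0],"angular":[0,0,-0.132]}]'
python3 - <<'E'
from h import *
plan(*fromb(-1,-141),120,95.3)
E
```

```text
t: 21.2
tool_pos: [610.2, -135.0, 216.2]
tool_rot: [-179.7, -0.0, 96.0]
contact_force: [-0.0, -1.0, 0.8]
gripper_width: 1.0
t 21.2 pos [ 610.2 -135.   216.2] rot [-1.7969e+02 -2.0000e-02  9.5980e+01] w 1.0 F [-0.  -1.   0.8]
cur-frame shift(mm) [29.  50.7 96. ] |d| 112.4 rotvec [-0.005 -0.     0.012]  shift in final frame [29.6 49.9 96.2]
```

```bash
python3 -m inch '[{"jaw":1,"translation":[0.015,0.026,0.025],"angular":[-0.005,0,0.012]},{"jaw":1,"translation":[0.014,0.024,0.03],"angular":[0,0,0]},{"jaw":1,"translation":[0,0,0.03],"angular":[0,0,0]},{"jaw":1,"translation":[0,0,0],"angular":[0,0,0]}]'
python3 - <<'E'
from h import *
plan(*fromb(0,-141),40,95.3)
E
```

```text
t: 21.6
tool_pos: [660.8, -93.2, 122.2]
tool_rot: [-179.7, -0.2, 96.0]
contact_force: [-0.6, 0.5, 0.2]
gripper_width: 1.002
t 21.6 pos [660.8 -93.2 122.2] rot [-179.69   -0.18   95.98] w 1.0 F [-0.6  0.5  0.2]
cur-frame shift(mm) [-7.5 -3.  82.2] |d| 82.6 rotvec [-0.005 -0.003  0.012]  shift in final frame [-7.3 -3.4 82.2]
```

```bash
python3 -m inch '[{"jaw":1,"translation":[-0.007,-0.003,0.03],"angular":[-0.005,-0.003,0.012]},{"jaw":1,"translation":[0,0,0.03],"angular":[0,0,0]},{"jaw":1,"translation":[0,0,0.015],"angular":[0,0,0]},{"jaw":1,"translation":[0,0,0],"angular":[0,0,0]}]'
python3 - <<'E'
from h import *
plan(*fromb(1,-141),4,95.3)
E
```

```text
t: 22.0
tool_pos: [657.3, -101.5, 47.0]
tool_rot: [-179.9, -0.0, 95.2]
contact_force: [0.1, -0.4, -0.1]
gripper_width: 1.004
t 22.0 pos [ 657.3 -101.5   47. ] rot [-1.7994e+02 -1.0000e-02  9.5210e+01] w 1.0 F [ 0.1 -0.4 -0.1]
cur-frame shift(mm) [ 0.6  2.  43. ] |d| 43.0 rotvec [-0.001 -0.    -0.002]  shift in final frame [ 0.6  2.  43. ]
```

```bash
python3 -m inch '[{"jaw":1,"translation":[0,0.002,0.02],"angular":[0,0,0]},{"jaw":1,"translation":[0,0,0.012],"angular":[0,0,0]},{"jaw":1,"translation":[0,0,0.008],"angular":[0,0,0]},{"jaw":1,"translation":[0,0,0],"angular":[0,0,0]}]'
python3 - <<'E'
from h import *
plan(*fromb(1,-141),4,95.3)
E
```

```text
t: 22.4
tool_pos: [660.5, -103.2, 11.1]
tool_rot: [179.8, 0.1, 95.1]
contact_force: [0.2, 0.8, -0.5]
gripper_width: 1.0
t 22.4 pos [ 660.5 -103.2   11.1] rot [1.7979e+02 1.0000e-01 9.5100e+01] w 1.0 F [ 0.2  0.8 -0.5]
cur-frame shift(mm) [ 2.6 -1.2  7.1] |d| 7.7 rotvec [ 0.004  0.002 -0.004]  shift in final frame [ 2.6 -1.1  7.1]
```

```bash
python3 -m inch '[{"jaw":1,"translation":[0.002,-0.001,0.006],"angular":[0.004,0,0]},{"jaw":0,"translation":[0,0,0],"angular":[0,0,0]},{"jaw":0,"translation":[0,0,0],"angular":[0,0,0]},{"jaw":0,"translation":[0,0,0],"angular":[0,0,0]},{"jaw":0,"translation":[0,0,0],"angular":[0,0,0]}]'; python3 -m inch '[{"jaw":0,"translation":[0,0,0],"angular":[0,0,0]},{"jaw":0,"translation":[0,0,0],"angular":[0,0,0]}]'
```

```text
t: 22.9
tool_pos: [660.5, -101.5, 7.9]
tool_rot: [179.8, 0.2, 95.1]
contact_force: [-3.7, 0.7, 7.4]
gripper_width: 0.335
t: 23.1
tool_pos: [660.7, -101.4, 8.4]
tool_rot: [179.8, 0.2, 95.1]
contact_force: [0.1, 0.8, -0.5]
gripper_width: 0.334
```

```bash
python3 -m inch '[{"jaw":0,"translation":[0,0,-0.03],"angular":[0,0,0]},{"jaw":0,"translation":[0,0,-0.045],"angular":[0,0,0]},{"jaw":0,"translation":[0,0,-0.045],"angular":[0,0,0]},{"jaw":0,"translation":[0,-0.01,-0.02],"angular":[0,0,0]},{"jaw":0,"translation":[0,-0.01,0],"angular":[0,0,0]}]'
python3 look.py 27
python3 - <<'E'
from h import *
plan(560,335,130,95.3)
E
```

```text
t: 23.6
tool_pos: [639.6, -102.5, 151.0]
tool_rot: [-180.0, 0.1, 95.1]
contact_force: [0.5, -0.4, -0.9]
gripper_width: 0.336
tcp board [ -18.7 -141. ]
top px [303.8 190.2] area 2295 53 64 world [607.2 -74.6] board [ -48.3 -110.2] boxmid [-39.  -99.8]
top px [259.6 178.3] area 54 8 9 world [643.1  57.8] board [-0.3 18.3] boxmid [ 0.5 18.4]
top px [236.3 180.4] area 54 9 8 world [636.3 127.4] board [-0.7 88.3] boxmid [-1.  89.2]
top px [219.4 182.1] area 43 8 7 world [630.7 178. ] board [ -1.5 139.1] boxmid [ -1.4 138.7]
scene px [328.9 264.7] area 50 9 8 world [637.3 179.1] board [  5.2 139.6] boxmid [  4.4 140.1]
scene px [311.2 266. ] area 60 11 7 world [644.1 127.4] board [ 7.1 87.5] boxmid [ 7.4 89.7]
scene px [248.4 268. ] area 66 12 9 world [657.8 -54.7] board [  3.9 -95. ] boxmid [  4.  -94.8]
t 23.7 pos [ 637.8 -102.3  148.4] rot [-1.7976e+02  2.0000e-02  9.5110e+01] w 0.33 F [ 0.3 -0.8 -0.9]
cur-frame shift(mm) [442.5 -38.5  18.4] |d| 444.5 rotvec [-0.004  0.    -0.003]  shift in final frame [442.6 -37.1  18.4]
```

View pics/s27.png

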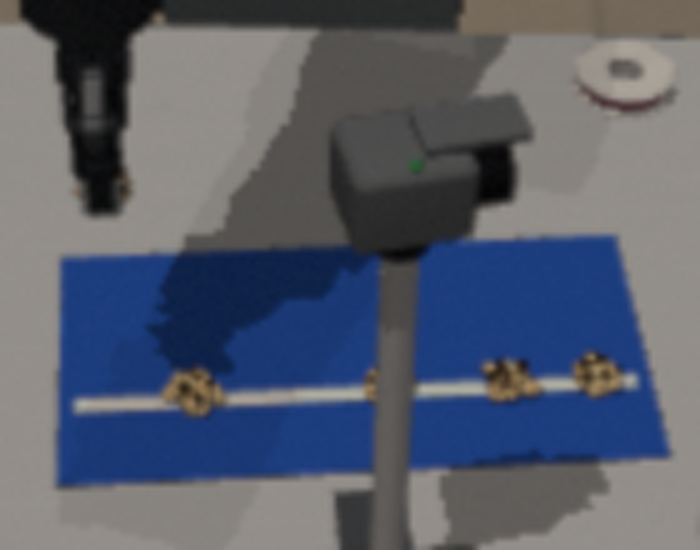

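Cookie held. Carry to the tray; speed reduced a little.

```bash
python3 -m inch '[{"jaw":0,"translation":[0.03,-0.004,0],"angular":[0,0,0]},{"jaw":0,"translation":[0.046,-0.004,0],"angular":[0,0,0]},{"jaw":0,"translation":[0.046,-0.004,0],"angular":[0,0,0]},{"jaw":0,"translation":[0.046,-0.004,0],"angular":[0,0,0]},{"jaw":0,"translation":[0.046,-0.004,0],"angular":[0,0,0]}]'
python3 -m inch '[{"jaw":0,"translation":[0.046,-0.004,0],"angular":[0,0,0]},{"jaw":0,"translation":[0.046,-0.004,0],"angular":[0,0,0]},{"jaw":0,"translation":[0.046,-0.004,0],"angular":[0,0,0]},{"jaw":0,"translation":[0.04,-0.004,0],"angular":[0,0,0]},{"jaw":0,"translation":[0,0,0],"angular":[0,0,0]}]'
python3 - <<'E'
from h import *
plan(560,335,30,95.3)
E
```

```text
t: 24.2
tool_pos: [596.5, 109.5, 138.2]
tool_rot: [-179.1, -0.0, 94.5]
contact_force: [0.5, -0.1, 0.2]
gripper_width: 0.33
t: 24.7
tool_pos: [559.6, 297.1, 127.7]
tool_rot: [-178.3, 0.0, 94.7]
contact_force: [-0.5, 0.3, -0.9]
gripper_width: 0.333
t 24.7 pos [559.6 297.1 127.7] rot [-1.7826e+02  2.0000e-02  9.4710e+01] w 0.33 F [-0.5  0.3 -0.9]
cur-frame shift(mm) [37.7  6.4 97.5] |d| 104.8 rotvec [-0.03  0.   -0.01]  shift in final frame [37.7  3.9 97.7]
```

```bash
python3 -m inch '[{"jaw":0,"translation":[0.037,0.004,0],"angular":[-0.03,0,0]},{"jaw":0,"translation":[0,0,0.03],"angular":[0,0,0]},{"jaw":0,"translation":[0,0,0.03],"angular":[0,0,0]},{"jaw":0,"translation":[0,0,0.02],"angular":[0,0,0]},{"jaw":0,"translation":[0,0,0],"angular":[0,0,0]}]'
python3 - <<'E'
from h import *
plan(560,335,18,95.3)
t=grab("top");save(t,"t28",(80,150,240,270),4.5)
s=grab("scene");save(s,"s28",(330,180,470,290),5)
E
```

```text
t: 25.2
tool_pos: [557.1, 335.3, 35.8]
tool_rot: [-179.5, 0.3, 94.9]
contact_force: [-0.3, 0.2, -0.9]
gripper_width: 0.332
t 25.2 pos [557.1 335.3  35.8] rot [-179.46    0.25   94.87] w 0.33 F [-0.3  0.2 -0.9]
cur-frame shift(mm) [-0.4  3.  17.8] |d| 18.1 rotvec [-0.01   0.004 -0.008]  shift in final frame [-0.5  2.9 17.8]
```

View pics/s28.png

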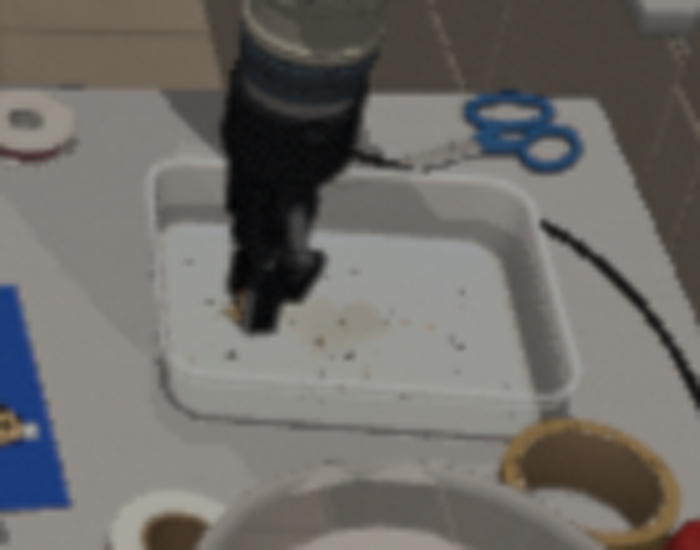

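```bash
python3 -m inch '[{"jaw":0,"translation":[0,0.003,0.01],"angular":[-0.01,0,0]},{"jaw":0,"translation":[0,0,0.009],"angular":[0,0,0]},{"jaw":0,"translation":[0,0,0],"angular":[0,0,0]},{"jaw":0.6,"translation":[0,0,0],"angular":[0,0,0]},{"jaw":0.6,"translation":[0,0,0],"angular":[0,0,0]}]'
python3 -m inch '[{"jaw":0.6,"translation":[0,0,-0.03],"angular":[0,0,0]},{"jaw":0.6,"translation":[0,0,-0.045],"angular":[0,0,0]},{"jaw":1,"translation":[0,0,-0.03],"angular":[0,0,0]}]'
python3 - <<'E'
from h import *
plan(*fromb(1,139),110,95.3)
t=grab("top");save(t,"t29",(80,150,340,270),3)
s=grab("scene");save(s,"s29",(200,180,470,290),2.9)
E
```

```text
t: 25.8
tool_pos: [564.5, 335.8, 23.8]
tool_rot: [179.4, 0.1, 94.7]
contact_force: [-0.6, -0.6, 0.3]
gripper_width: 0.598
t: 26.1
tool_pos: [561.5, 334.8, 128.7]
tool_rot: [179.8, 0.2, 94.7]
contact_force: [1.3, 0.4, 0.2]
gripper_width: 0.753
t 26.1 pos [561.5 334.8 128.7] rot [179.84   0.2   94.73] w 0.75 F [1.3 0.4 0.2]
cur-frame shift(mm) [-162.1   58.4   19.4] |d| 173.4 rotvec [ 0.003  0.003 -0.01 ]  shift in final frame [-162.7   56.9   18.7]
```

View pics/s29.png

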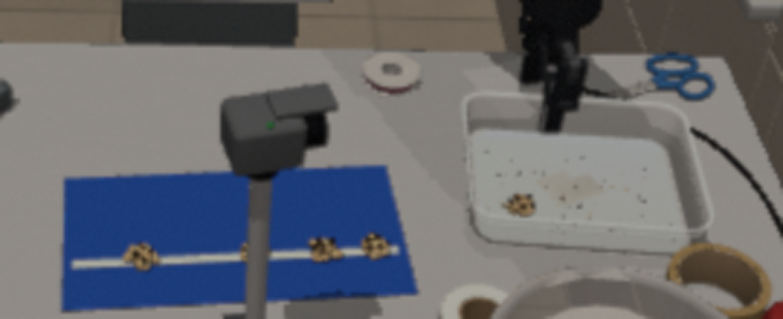

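```bash
python3 -m inch '[{"jaw":1,"translation":[-0.043,0.015,0],"angular":[0,0,-0.01]},{"jaw":1,"translation":[-0.043,0.015,0],"angular":[0,0,0]},{"jaw":1,"translation":[-0.043,0.015,0],"angular":[0,0,0]},{"jaw":1,"translation":[-0.033,0.012,0.01],"angular":[0,0,0]},{"jaw":1,"translation":[0,0,0],"angular":[0,0,0]}]'
python3 - <<'E'
from h import *
plan(*fromb(1,139),45,95.3)
E
```

```text
t: 26.7
tool_pos: [637.0, 176.3, 123.3]
tool_rot: [179.2, 0.0, 95.6]
contact_force: [-0.6, 1.0, -0.2]
gripper_width: 1.0
t 26.7 pos [637.  176.3 123.3] rot [1.7924e+02 3.0000e-02 9.5630e+01] w 1.0 F [-0.6  1.  -0.2]
cur-frame shift(mm) [ 2.2 -4.6 78.2] |d| 78.4 rotvec [0.013 0.    0.006]  shift in final frame [ 2.1 -3.6 78.3]
```

```bash
python3 -m inch '[{"jaw":1,"translation":[0.002,-0.004,0.03],"angular":[0.013,0,0.006]},{"jaw":1,"translation":[0,0,0.03],"angular":[0,0,0]},{"jaw":1,"translation":[0,0,0.018],"angular":[0,0,0]},{"jaw":1,"translation":[0,0,0],"angular":[0,0,0]}]'
python3 - <<'E'
from h import *
plan(*fromb(1,139),6,95.3)
E
```

```text
t: 27.1
tool_pos: [633.5, 177.3, 43.4]
tool_rot: [179.9, -0.0, 95.1]
contact_force: [-0.0, -0.6, -0.6]
gripper_width: 0.997
t 27.1 pos [633.5 177.3  43.4] rot [ 1.7991e+02 -2.0000e-02  9.5100e+01] w 1.0 F [-0.  -0.6 -0.6]
cur-frame shift(mm) [ 0.8 -0.3 37.4] |d| 37.4 rotvec [ 0.002 -0.    -0.004]  shift in final frame [ 0.8 -0.2 37.4]
```

```bash
python3 -m inch '[{"jaw":1,"translation":[0.001,0,0.02],"angular":[0,0,0]},{"jaw":1,"translation":[0,0,0.01],"angular":[0,0,0]},{"jaw":1,"translation":[0,0,0.005],"angular":[0,0,0]},{"jaw":1,"translation":[0,0,0],"angular":[0,0,0]}]'
python3 - <<'E'
from h import *
plan(*fromb(1,139),7,95.3)
E
```

```text
t: 27.5
tool_pos: [634.2, 180.1, 10.4]
tool_rot: [179.7, -0.0, 95.2]
contact_force: [-0.5, -0.2, 1.2]
gripper_width: 1.002
t 27.5 pos [634.2 180.1  10.4] rot [ 1.7974e+02 -4.0000e-02  9.5190e+01] w 1.0 F [-0.5 -0.2  1.2]
cur-frame shift(mm) [-1.9 -1.2  3.4] |d| 4.1 rotvec [ 0.004 -0.001 -0.002]  shift in final frame [-1.9 -1.2  3.4]
```

```bash
python3 -m inch '[{"jaw":1,"translation":[-0.002,-0.001,0.002],"angular":[0.004,0,0]},{"jaw":0,"translation":[0,0,0],"angular":[0,0,0]},{"jaw":0,"translation":[0,0,0],"angular":[0,0,0]},{"jaw":0,"translation":[0,0,0],"angular":[0,0,0]},{"jaw":0,"translation":[0,0,0],"angular":[0,0,0]}]'
python3 -m inch '[{"jaw":0,"translation":[0,0,0],"angular":[0,0,0]},{"jaw":0,"translation":[0,0,0],"angular":[0,0,0]}]'
```

```text
t: 28.0
tool_pos: [634.8, 178.1, 11.6]
tool_rot: [179.7, -0.1, 95.2]
contact_force: [-2.6, -0.6, 11.8]
gripper_width: 0.332
t: 28.2
tool_pos: [635.0, 178.2, 12.2]
tool_rot: [179.7, -0.1, 95.2]
contact_force: [-0.1, 0.2, -0.6]
gripper_width: 0.301
```

```bash
python3 -m inch '[{"jaw":0,"translation":[0,0,-0.03],"angular":[0,0,0]},{"jaw":0,"translation":[0,0,-0.045],"angular":[0,0,0]},{"jaw":0,"translation":[0,0,-0.045],"angular":[0,0,0]},{"jaw":0,"translation":[0,0,0],"angular":[0,0,0]}]'
python3 - <<'E'
from h import *
plan(497,338,120,95.3)
E
```

```text
t: 28.6
tool_pos: [633.3, 177.8, 134.0]
tool_rot: [180.0, -0.0, 95.2]
contact_force: [-0.1, 1.2, -0.3]
gripper_width: 0.298
t 28.6 pos [633.3 177.8 134. ] rot [ 1.7998e+02 -4.0000e-02  9.5180e+01] w 0.3 F [-0.1  1.2 -0.3]
cur-frame shift(mm) [ 171.9 -121.3   14. ] |d| 210.8 rotvec [ 0.    -0.001 -0.002]  shift in final frame [ 172.1 -120.9   14. ]
```

```bash
python3 -m inch '[{"jaw":0,"translation":[0.035,-0.024,0],"angular":[0,0,0]},{"jaw":0,"translation":[0.035,-0.025,0],"angular":[0,0,0]},{"jaw":0,"translation":[0.035,-0.025,0],"angular":[0,0,0]},{"jaw":0,"translation":[0.035,-0.025,0],"angular":[0,0,0]},{"jaw":0,"translation":[0.032,-0.022,0],"angular":[0,0,0]}]'
python3 -m inch '[{"jaw":0,"translation":[0,0,0],"angular":[0,0,0]}]'
python3 - <<'E'
from h import *
plan(497,338,30,95.3)
E
```

```text
t: 29.1
tool_pos: [497.6, 339.0, 133.1]
tool_rot: [179.8, -0.0, 94.7]
contact_force: [0.6, 0.6, 0.2]
gripper_width: 0.301
t: 29.2
tool_pos: [494.4, 342.0, 133.0]
tool_rot: [179.8, -0.1, 94.9]
contact_force: [0.2, -0.4, -0.2]
gripper_width: 0.3
t 29.2 pos [494.4 342.  133. ] rot [ 1.7981e+02 -7.0000e-02  9.4910e+01] w 0.3 F [ 0.2 -0.4 -0.2]
cur-frame shift(mm) [ -4.3   1.9 103. ] |d| 103.1 rotvec [ 0.003 -0.001 -0.007]  shift in final frame [ -4.2   2.2 103. ]
```

```bash
python3 -m inch '[{"jaw":0,"translation":[-0.002,0.003,0.035],"angular":[0.003,0,0]},{"jaw":0,"translation":[0,0,0.035],"angular":[0,0,0]},{"jaw":0,"translation":[0,0,0.025],"angular":[0,0,0]},{"jaw":0,"translation":[0,0,0.01],"angular":[0,0,0]},{"jaw":0,"translation":[0,0,0],"angular":[0,0,0]}]'
python3 - <<'E'
from h import *
plan(497,338,20,95.3)
E
```

```text
t: 29.7
tool_pos: [498.1, 341.5, 24.9]
tool_rot: [179.8, -0.1, 95.1]
contact_force: [0.4, 0.6, 0.1]
gripper_width: 0.298
t 29.7 pos [498.1 341.5  24.9] rot [ 1.798e+02 -1.000e-01  9.509e+01] w 0.3 F [0.4 0.6 0.1]
cur-frame shift(mm) [-3.4 -1.4  4.9] |d| 6.1 rotvec [ 0.003 -0.002 -0.004]  shift in final frame [-3.4 -1.4  4.9]
```

```bash
python3 -m inch '[{"jaw":0,"translation":[0,0,0.006],"angular":[0,0,0]},{"jaw":0,"translation":[0,0,0],"angular":[0,0,0]},{"jaw":0.6,"translation":[0,0,0],"angular":[0,0,0]},{"jaw":0.6,"translation":[0,0,0],"angular":[0,0,0]}]'
python3 -m inch '[{"jaw":0.6,"translation":[0,0,-0.03],"angular":[0,0,0]},{"jaw":0.6,"translation":[0,0,-0.045],"angular":[0,0,0]},{"jaw":1,"translation":[0,0,-0.03],"angular":[0,0,0]}]'
python3 - <<'E'
from h import *
plan(*fromb(1,88.5),110,95.3)
t=grab("top");save(t,"t30",(80,150,340,270),3)
s=grab("scene");save(s,"s30",(200,180,470,290),2.9)
E
```

```text
t: 30.1
tool_pos: [500.3, 341.8, 21.7]
tool_rot: [179.6, -0.2, 95.0]
contact_force: [-0.2, 1.0, 0.7]
gripper_width: 0.6
t: 30.4
tool_pos: [497.9, 340.4, 127.2]
tool_rot: [179.9, -0.1, 95.0]
contact_force: [0.9, 0.7, 1.2]
gripper_width: 0.747
t 30.4 pos [497.9 340.4 127.2] rot [ 1.7988e+02 -6.0000e-02  9.5030e+01] w 0.75 F [0.9 0.7 1.2]
cur-frame shift(mm) [-224.1  120.7   17.2] |d| 255.1 rotvec [ 0.002 -0.001 -0.005]  shift in final frame [-224.6  119.7   17.2]
```

View pics/s30.png

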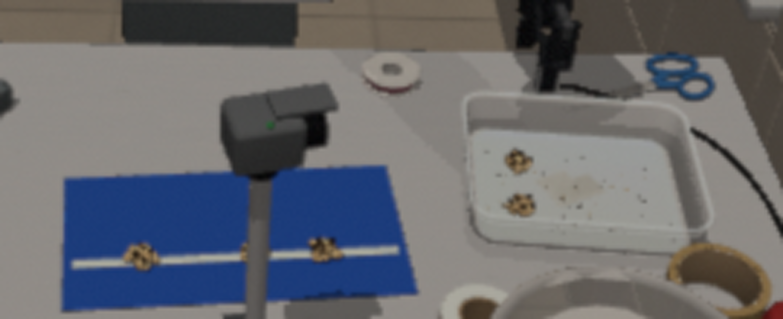

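Two in the tray, three still on the line. Next: y'=88.5.

```bash
python3 -m inch '[{"jaw":1,"translation":[-0.04,0.02,0],"angular":[0,0,0]},{"jaw":1,"translation":[-0.042,0.023,0],"angular":[0,0,0]},{"jaw":1,"translation":[-0.042,0.023,0],"angular":[0,0,0]},{"jaw":1,"translation":[-0.042,0.023,0],"angular":[0,0,0]},{"jaw":1,"translation":[-0.042,0.023,0],"angular":[0,0,0]}]'
python3 -m inch '[{"jaw":1,"translation":[-0.01,0.005,0],"angular":[0,0,0]},{"jaw":1,"translation":[0,0,0],"angular":[0,0,0]}]'
python3 - <<'E'
from h import *
plan(*fromb(1,88.5),45,95.3)
E
```

```text
t: 31.0
tool_pos: [631.4, 144.3, 132.2]
tool_rot: [179.2, -0.3, 95.7]
contact_force: [-0.0, 0.0, -0.5]
gripper_width: 0.997
t: 31.2
tool_pos: [640.3, 128.9, 131.2]
tool_rot: [179.2, -0.3, 95.3]
contact_force: [-0.6, 0.6, 0.5]
gripper_width: 1.003
t 31.2 pos [640.3 128.9 131.2] rot [179.2   -0.28  95.32] w 1.0 F [-0.6  0.6  0.5]
cur-frame shift(mm) [-1.3 -3.7 86.1] |d| 86.2 rotvec [ 0.014 -0.005  0.   ]  shift in final frame [-0.8 -2.5 86.2]
```

```bash
python3 -m inch '[{"jaw":1,"translation":[-0.001,-0.003,0.03],"angular":[0.014,-0.005,0]},{"jaw":1,"translation":[0,0,0.035],"angular":[0,0,0]},{"jaw":1,"translation":[0,0,0.022],"angular":[0,0,0]},{"jaw":1,"translation":[0,0,0],"angular":[0,0,0]}]'
python3 - <<'E'
from h import *
plan(*fromb(1,88.5),12,95.3)
E
```

```text
t: 31.6
tool_pos: [635.9, 131.7, 42.7]
tool_rot: [179.9, -0.0, 95.4]
contact_force: [-0.1, -0.5, 0.1]
gripper_width: 0.999
t 31.6 pos [635.9 131.7  42.7] rot [ 1.7991e+02 -4.0000e-02  9.5430e+01] w 1.0 F [-0.1 -0.5  0.1]
cur-frame shift(mm) [-4.   1.5 30.7] |d| 31.0 rotvec [ 0.002 -0.001  0.002]  shift in final frame [-4.   1.6 30.7]
```

```bash
python3 -m inch '[{"jaw":1,"translation":[-0.004,0.001,0.015],"angular":[0,0,0]},{"jaw":1,"translation":[0,0,0.01],"angular":[0,0,0]},{"jaw":1,"translation":[0,0,0.004],"angular":[0,0,0]},{"jaw":1,"translation":[0,0,0],"angular":[0,0,0]}]'
python3 - <<'E'
from h import *
plan(*fromb(1,88.5),10,95.3)
E
```

```text
t: 32.0
tool_pos: [636.7, 132.1, 16.4]
tool_rot: [179.7, -0.1, 95.7]
contact_force: [0.2, 0.2, 0.5]
gripper_width: 1.001
t 32.0 pos [636.7 132.1  16.4] rot [ 1.7975e+02 -7.0000e-02  9.5680e+01] w 1.0 F [0.2 0.2 0.5]
cur-frame shift(mm) [-4.3  0.7  6.4] |d| 7.7 rotvec [ 0.004 -0.001  0.007]  shift in final frame [-4.3  0.8  6.4]
```

```bash
python3 -m inch '[{"jaw":1,"translation":[-0.004,0.001,0.005],"angular":[0,0,0.007]},{"jaw":1,"translation":[0,0,0],"angular":[0,0,0]},{"jaw":0,"translation":[0,0,0],"angular":[0,0,0]},{"jaw":0,"translation":[0,0,0],"angular":[0,0,0]},{"jaw":0,"translation":[0,0,0],"angular":[0,0,0]}]'
python3 -m inch '[{"jaw":0,"translation":[0,0,0],"angular":[0,0,0]},{"jaw":0,"translation":[0,0,0],"angular":[0,0,0]},{"jaw":0,"translation":[0,0,0],"angular":[0,0,0]}]'
```

```text
t: 32.5
tool_pos: [639.5, 128.3, 13.8]
tool_rot: [179.5, -0.1, 95.2]
contact_force: [-0.2, -0.4, -0.6]
gripper_width: 0.516
t: 32.8
tool_pos: [639.6, 128.3, 14.5]
tool_rot: [179.5, -0.1, 95.2]
contact_force: [0.8, 0.4, -0.5]
gripper_width: 0.27
```

```bash
python3 -m inch '[{"jaw":0,"translation":[0,0,-0.02],"angular":[0,0,0]},{"jaw":0,"translation":[0,0,-0.04],"angular":[0,0,0]},{"jaw":0,"translation":[0,0,-0.04],"angular":[0,0,0]},{"jaw":0,"translation":[0,0,0],"angular":[0,0,0]}]'
python3 - <<'E'
from h import *
plan(560,440,120,95.3)
s=grab("scene");save(s,"s31",(200,180,470,290),2.9)
E
```

```text
t: 33.2
tool_pos: [637.7, 128.0, 115.7]
tool_rot: [179.7, -0.1, 95.2]
contact_force: [1.1, 0.0, 0.3]
gripper_width: 0.272
t 33.2 pos [637.7 128.  115.7] rot [ 1.7974e+02 -8.0000e-02  9.5240e+01] w 0.27 F [1.1 0.  0.3]
cur-frame shift(mm) [317.8 -48.9  -4.1] |d| 321.6 rotvec [ 0.005 -0.001 -0.001]  shift in final frame [317.9 -48.6  -4.3]
```

View pics/s31.png

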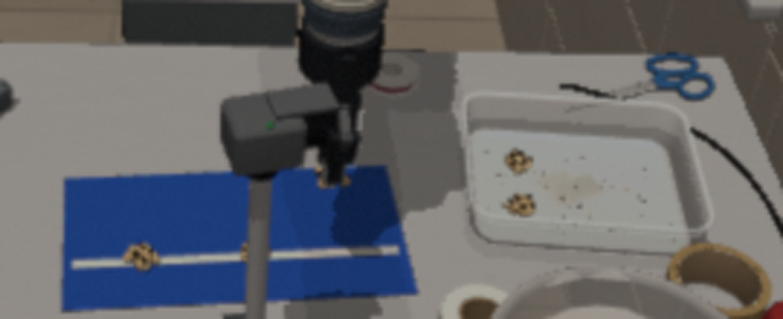

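```bash
python3 -m inch '[{"jaw":0,"translation":[0.02,-0.003,-0.005],"angular":[0,0,0]},{"jaw":0,"translation":[0.035,-0.005,0],"angular":[0,0,0]},{"jaw":0,"translation":[0.04,-0.006,0],"angular":[0,0,0]},{"jaw":0,"translation":[0.04,-0.006,0],"angular":[0,0,0]},{"jaw":0,"translation":[0.04,-0.006,0],"angular":[0,0,0]}]'
python3 -m inch '[{"jaw":0,"translation":[0.04,-0.006,0],"angular":[0,0,0]},{"jaw":0,"translation":[0.04,-0.006,0],"angular":[0,0,0]},{"jaw":0,"translation":[0.035,-0.005,0],"angular":[0,0,0]},{"jaw":0,"translation":[0.02,-0.003,0],"angular":[0,0,0]},{"jaw":0,"translation":[0,0,0],"angular":[0,0,0]}]'
python3 - <<'E'
from h import *
plan(560,440,35,95.3)
E
```

```text
t: 33.75
tool_pos: [594.2, 299.1, 112.4]
tool_rot: [-179.7, 0.0, 94.7]
contact_force: [0.5, -0.0, -0.2]
gripper_width: 0.269
t: 34.25
tool_pos: [556.7, 441.2, 103.6]
tool_rot: [-179.2, 0.2, 95.0]
contact_force: [-0.6, 0.2, 0.3]
gripper_width: 0.268
t 34.2 pos [556.7 441.2 103.6] rot [-179.2     0.22   95.  ] w 0.27 F [-0.6  0.2  0.3]
cur-frame shift(mm) [-1.2  4.1 68.6] |d| 68.7 rotvec [-0.014  0.004 -0.005]  shift in final frame [-1.5  3.2 68.6]
```

```bash
python3 -m inch '[{"jaw":0,"translation":[0,0.003,0.03],"angular":[-0.014,0.004,0]},{"jaw":0,"translation":[0,0,0.03],"angular":[0,0,0]},{"jaw":0,"translation":[0,0,0.01],"angular":[0,0,0]},{"jaw":0,"translation":[0,0,0],"angular":[0,0,0]}]'
python3 - <<'E'
from h import *
plan(560,440,22,95.3)
E
```

```text
t: 34.65
tool_pos: [558.3, 439.8, 28.0]
tool_rot: [-179.8, 0.1, 95.0]
contact_force: [0.7, -0.1, 0.1]
gripper_width: 0.269
t 34.6 pos [558.3 439.8  28. ] rot [-1.7984e+02  1.2000e-01  9.5050e+01] w 0.27 F [ 0.7 -0.1  0.1]
cur-frame shift(mm) [0.1 1.7 6. ] |d| 6.2 rotvec [-0.003  0.002 -0.004]  shift in final frame [0.  1.7 6. ]
```

```bash
python3 -m inch '[{"jaw":0,"translation":[0,0,0.005],"angular":[0,0,0]},{"jaw":0,"translation":[0,0,0],"angular":[0,0,0]},{"jaw":0.6,"translation":[0,0,0],"angular":[0,0,0]},{"jaw":0.6,"translation":[0,0,0],"angular":[0,0,0]}]'
python3 -m inch '[{"jaw":0.6,"translation":[0,0,-0.03],"angular":[0,0,0]},{"jaw":0.6,"translation":[0,0,-0.045],"angular":[0,0,0]},{"jaw":1,"translation":[0,0,-0.03],"angular":[0,0,0]}]'
python3 look.py 32
python3 - <<'E'
from h import *
plan(*fromb(1,18.5),110,95.3)
s=grab("scene");save(s,"s32b",(200,180,470,290),2.9)
E
```

```text
t: 35.05
tool_pos: [560.3, 439.2, 25.7]
tool_rot: [180.0, 0.0, 95.0]
contact_force: [0.2, -0.4, -0.8]
gripper_width: 0.592
t: 35.35
tool_pos: [558.8, 438.2, 130.6]
tool_rot: [-179.7, 0.2, 94.9]
contact_force: [-0.2, 0.4, -0.3]
gripper_width: 0.75
tcp board [-49.  404.9]
top px [297.7 175.8] area 43 11 6 world [651.5 -56.6] board [ -2.5 -96.4] boxmid [ -1.8 -97.4]
top px [259.6 178.3] area 54 8 9 world [643.1  57.8] board [-0.3 18.3] boxmid [ 0.5 18.4]
scene px [248.4 268.1] area 64 12 9 world [658.3 -54.7] board [  4.4 -95.1] boxmid [  4.  -94.8]
t 35.5 pos [560.2 439.1 133.2] rot [-1.7999e+02  6.0000e-02  9.4940e+01] w 0.91 F [ 0.7 -0.5  0.1]
cur-frame shift(mm) [-386.8   51.    23.6] |d| 390.9 rotvec [-0.     0.001 -0.006]  shift in final frame [-387.2   48.6   23.2]
```

View pics/s32b.png

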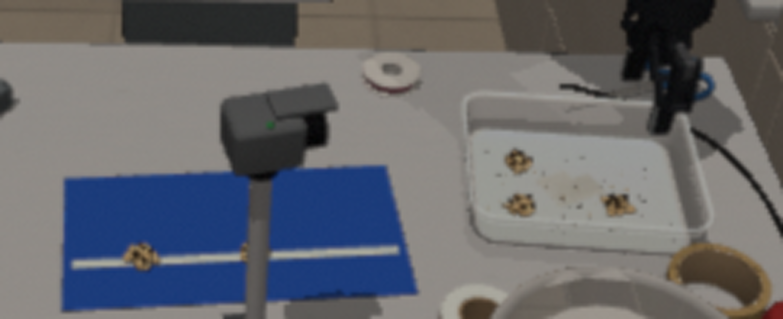

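Three in. Next the middle one (world ≈ 644, 58).

```bash
python3 -m inch '[{"jaw":1,"translation":[-0.04,0.005,0],"angular":[0,0,0]},{"jaw":1,"translation":[-0.046,0.006,0],"angular":[0,0,0]},{"jaw":1,"translation":[-0.046,0.006,0],"angular":[0,0,0]},{"jaw":1,"translation":[-0.046,0.006,0],"angular":[0,0,0]},{"jaw":1,"translation":[-0.046,0.006,0],"angular":[0,0,0]}]'
python3 -m inch '[{"jaw":1,"translation":[-0.046,0.006,0],"angular":[0,0,0]},{"jaw":1,"translation":[-0.046,0.006,0],"angular":[0,0,0]},{"jaw":1,"translation":[-0.046,0.006,0],"angular":[0,0,0]},{"jaw":1,"translation":[-0.02,0.003,0],"angular":[0,0,0]},{"jaw":1,"translation":[0,0,0],"angular":[0,0,0]}]'
python3 - <<'E'
from h import *
plan(*fromb(1,18.5),45,95.3)
E
```

```text
t: 36.0
tool_pos: [606.0, 217.1, 126.5]
tool_rot: [-179.6, 0.1, 95.5]
contact_force: [0.6, -0.4, 0.5]
gripper_width: 0.998
t: 36.5
tool_pos: [641.5, 49.3, 122.2]
tool_rot: [-179.3, 0.1, 95.2]
contact_force: [0.9, 0.1, 0.3]
gripper_width: 1.001
t 36.5 pos [641.5  49.3 122.2] rot [-1.7935e+02  1.5000e-01  9.5190e+01] w 1.0 F [0.9 0.1 0.3]
cur-frame shift(mm) [ 8.7  4.6 77.1] |d| 77.7 rotvec [-0.011  0.003 -0.002]  shift in final frame [ 8.5  3.7 77.2]
```

```bash
python3 -m inch '[{"jaw":1,"translation":[0.009,0.004,0.025],"angular":[-0.011,0.003,0]},{"jaw":1,"translation":[0,0,0.03],"angular":[0,0,0]},{"jaw":1,"translation":[0,0,0.02],"angular":[0,0,0]},{"jaw":1,"translation":[0,0,0],"angular":[0,0,0]}]'
python3 - <<'E'
from h import *
plan(*fromb(1,18.5),12,95.3)
E
```

```text
t: 36.9
tool_pos: [643.0, 60.4, 43.2]
tool_rot: [-179.9, -0.1, 95.1]
contact_force: [-1.2, 0.0, 0.3]
gripper_width: 1.0
t 36.9 pos [643.   60.4  43.2] rot [-1.7993e+02 -9.0000e-02  9.5130e+01] w 1.0 F [-1.2  0.   0.3]
cur-frame shift(mm) [-2.4  1.2 31.2] |d| 31.3 rotvec [-0.001 -0.002 -0.003]  shift in final frame [-2.4  1.2 31.2]
```

```bash
python3 -m inch '[{"jaw":1,"translation":[-0.002,0.001,0.018],"angular":[0,0,0]},{"jaw":1,"translation":[0,0,0.01],"angular":[0,0,0]},{"jaw":1,"translation":[0,0,0.003],"angular":[0,0,0]},{"jaw":1,"translation":[0,0,0],"angular":[0,0,0]}]'
python3 - <<'E'
from h import *
plan(*fromb(1,18.5),11,95.3)
E
```

```text
t: 37.3
tool_pos: [644.0, 61.3, 13.1]
tool_rot: [-180.0, -0.1, 95.3]
contact_force: [-0.3, -0.5, -0.4]
gripper_width: 0.998
t 37.3 pos [644.   61.3  13.1] rot [-1.7997e+02 -1.1000e-01  9.5290e+01] w 1.0 F [-0.3 -0.5 -0.4]
cur-frame shift(mm) [-3.2  0.   2.1] |d| 3.9 rotvec [-0.001 -0.002 -0.   ]  shift in final frame [-3.2  0.   2.1]
```

```bash
python3 -m inch '[{"jaw":1,"translation":[-0.003,0,0.002],"angular":[0,0,0]},{"jaw":1,"translation":[0,0,0],"angular":[0,0,0]},{"jaw":0,"translation":[0,0,0],"angular":[0,0,0]},{"jaw":0,"translation":[0,0,0],"angular":[0,0,0]},{"jaw":0,"translation":[0,0,0],"angular":[0,0,0]}]'
python3 -m inch '[{"jaw":0,"translation":[0,0,0],"angular":[0,0,0]},{"jaw":0,"translation":[0,0,0],"angular":[0,0,0]},{"jaw":0,"translation":[0,0,0],"angular":[0,0,0]}]'
python3 -m inch '[{"jaw":0,"translation":[0,0,-0.02],"angular":[0,0,0]},{"jaw":0,"translation":[0,0,-0.04],"angular":[0,0,0]},{"jaw":0,"translation":[0,0,-0.045],"angular":[0,0,0]},{"jaw":0,"translation":[0,0,0],"angular":[0,0,0]}]'
python3 - <<'E'
from h import *
plan(497,440,125,95.3)
t=grab("top");save(t,"t33",(200,145,340,265),5)
s=grab("scene");save(s,"s33",(200,180,470,290),2.9)
E
```

```text
t: 37.8
tool_pos: [645.8, 58.2, 14.0]
tool_rot: [179.8, -0.1, 95.3]
contact_force: [-0.1, -0.1, 0.2]
gripper_width: 0.509
t: 38.1
tool_pos: [648.8, 58.2, 17.8]
tool_rot: [179.3, -0.0, 95.3]
contact_force: [-0.3, -0.5, -0.3]
gripper_width: 0.243
t: 38.5
tool_pos: [646.8, 58.0, 125.3]
tool_rot: [179.5, -0.1, 95.3]
contact_force: [0.0, -0.2, -0.1]
gripper_width: 0.245
t 38.5 pos [646.8  58.  125.3] rot [ 1.7951e+02 -6.0000e-02  9.5290e+01] w 0.24 F [ 0.  -0.2 -0.1]
cur-frame shift(mm) [ 3.942e+02 -1.139e+02 -3.000e-01] |d| 410.3 rotvec [ 0.009 -0.001 -0.   ]  shift in final frame [ 3.942e+02 -1.138e+02  3.000e-01]
```

View pics/s33.png

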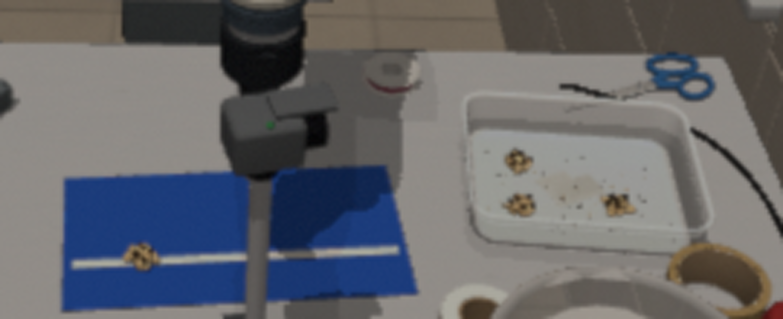

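```bash
python3 -m inch '[{"jaw":0,"translation":[0.02,-0.006,-0.005],"angular":[0.009,0,0]},{"jaw":0,"translation":[0.035,-0.01,0],"angular":[0,0,0]},{"jaw":0,"translation":[0.042,-0.012,0],"angular":[0,0,0]},{"jaw":0,"translation":[0.044,-0.013,0],"angular":[0,0,0]},{"jaw":0,"translation":[0.044,-0.013,0],"angular":[0,0,0]}]'
python3 -m inch '[{"jaw":0,"translation":[0.044,-0.013,0],"angular":[0,0,0]},{"jaw":0,"translation":[0.044,-0.013,0],"angular":[0,0,0]},{"jaw":0,"translation":[0.044,-0.013,0],"angular":[0,0,0]},{"jaw":0,"translation":[0.042,-0.012,0],"angular":[0,0,0]},{"jaw":0,"translation":[0.02,-0.006,0],"angular":[0,0,0]}]'
python3 - <<'E'
from h import *
plan(497,440,35,95.3)
E
```

```text
t: 39.1
tool_pos: [571.6, 236.5, 117.6]
tool_rot: [-179.0, -0.0, 94.7]
contact_force: [0.2, 0.2, 0.5]
gripper_width: 0.246
t: 39.6
tool_pos: [490.1, 433.1, 109.8]
tool_rot: [-178.3, 0.2, 94.8]
contact_force: [0.6, 0.2, -0.3]
gripper_width: 0.244
t 39.6 pos [490.1 433.1 109.8] rot [-178.29    0.22   94.8 ] w 0.24 F [ 0.6  0.2 -0.3]
cur-frame shift(mm) [ 6.6  9.6 74.5] |d| 75.4 rotvec [-0.03   0.004 -0.009]  shift in final frame [ 6.2  7.5 74.8]
```

```bash
python3 -m inch '[{"jaw":0,"translation":[0.005,0.008,0.02],"angular":[-0.03,0.004,0]},{"jaw":0,"translation":[0,0,0.03],"angular":[0,0,0]},{"jaw":0,"translation":[0,0,0.02],"angular":[0,0,0]},{"jaw":0,"translation":[0,0,0.005],"angular":[0,0,0]},{"jaw":0,"translation":[0,0,0],"angular":[0,0,0]}]'
python3 - <<'E'
from h import *
plan(497,440,24,95.3)
E
```

```text
t: 40.1
tool_pos: [491.1, 441.7, 24.4]
tool_rot: [-179.5, 0.2, 95.2]
contact_force: [0.9, 0.0, 0.1]
gripper_width: 0.246
t 40.1 pos [491.1 441.7  24.4] rot [-179.54    0.24   95.21] w 0.25 F [0.9 0.  0.1]
cur-frame shift(mm) [-2.2  5.7  0.4] |d| 6.2 rotvec [-0.008  0.004 -0.002]  shift in final frame [-2.3  5.7  0.4]
```

```bash
python3 -m inch '[{"jaw":0,"translation":[0,0.006,0],"angular":[-0.008,0,0]},{"jaw":0,"translation":[0,0,0],"angular":[0,0,0]},{"jaw":0.5,"translation":[0,0,0],"angular":[0,0,0]},{"jaw":0.5,"translation":[0,0,0],"angular":[0,0,0]}]'
python3 -m inch '[{"jaw":0.5,"translation":[0,0,-0.03],"angular":[0,0,0]},{"jaw":0.5,"translation":[0,0,-0.045],"angular":[0,0,0]},{"jaw":1,"translation":[0,0,-0.03],"angular":[0,0,0]}]'
python3 look.py 34
python3 - <<'E'
from h import *
plan(*fromb(1,-96),110,95.3)
s=grab("scene");save(s,"s34b",(200,180,470,290),2.9)
E
```

```text
t: 40.5
tool_pos: [499.1, 442.4, 26.6]
tool_rot: [179.8, 0.2, 95.1]
contact_force: [-0.0, -0.2, -0.0]
gripper_width: 0.5
t: 40.8
tool_pos: [497.2, 441.1, 131.3]
tool_rot: [-179.8, 0.4, 95.1]
contact_force: [0.9, 0.4, -0.2]
gripper_width: 0.65
tcp board [-110.1  413.5]
top px [297.7 175.8] area 43 11 6 world [651.5 -56.6] board [ -2.5 -96.4] boxmid [ -1.8 -97.4]
scene px [248.4 268.2] area 63 12 8 world [658.5 -54.7] board [  4.6 -95.2] boxmid [  6.  -94.9]
t 40.9 pos [498.6 442.1 133.7] rot [179.88   0.2   95.11] w 0.82 F [-0.2 -0.5  0.6]
cur-frame shift(mm) [-509.9  111.4   25.8] |d| 522.5 rotvec [ 0.002  0.003 -0.003]  shift in final frame [-510.3  109.8   23.7]
```

View pics/s34b.png

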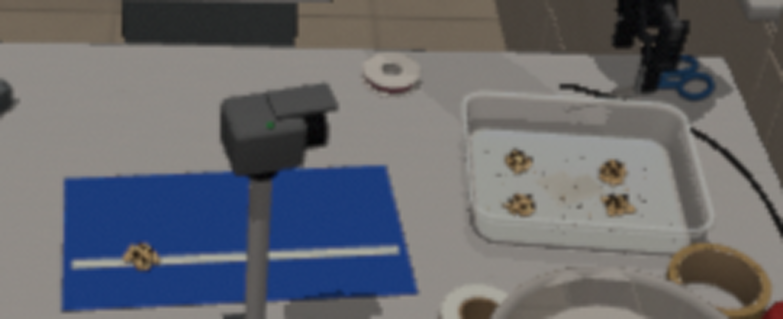

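Four in the tray. Last one at y' = -96.

```bash
python3 -m inch '[{"jaw":1,"translation":[-0.04,0.008,0],"angular":[0,0,0]},{"jaw":1,"translation":[-0.047,0.01,0],"angular":[0,0,0]},{"jaw":1,"translation":[-0.047,0.01,0],"angular":[0,0,0]},{"jaw":1,"translation":[-0.047,0.01,0],"angular":[0,0,0]},{"jaw":1,"translation":[-0.047,0.01,0],"angular":[0,0,0]}]'
python3 -m inch '[{"jaw":1,"translation":[-0.047,0.01,0],"angular":[0,0,0]},{"jaw":1,"translation":[-0.047,0.01,0],"angular":[0,0,0]},{"jaw":1,"translation":[-0.047,0.01,0],"angular":[0,0,0]},{"jaw":1,"translation":[-0.047,0.01,0],"angular":[0,0,0]},{"jaw":1,"translation":[-0.047,0.01,0],"angular":[0,0,0]}]'
python3 - <<'E'
from h import *
plan(*fromb(1,-96),110,95.3)
E
```

```text
t: 41.45
tool_pos: [564.5, 217.3, 127.8]
tool_rot: [-179.8, 0.3, 95.7]
contact_force: [0.7, 0.2, -0.4]
gripper_width: 1.0
t: 41.95
tool_pos: [636.6, -21.6, 124.2]
tool_rot: [-179.5, 0.2, 95.7]
contact_force: [0.9, 0.5, 0.4]
gripper_width: 1.001
t 42.0 pos [636.6 -21.6 124.2] rot [-179.46    0.21   95.71] w 1.0 F [0.9 0.5 0.4]
cur-frame shift(mm) [-35.9  15.1  14.2] |d| 41.4 rotvec [-0.009  0.004  0.007]  shift in final frame [-35.8  15.2  14.2]
```

```bash
python3 -m inch '[{"jaw":1,"translation":[-0.025,0.014,0.015],"angular":[-0.009,0.004,0.007]},{"jaw":1,"translation":[0,0,0.02],"angular":[0,0,0]},{"jaw":1,"translation":[0,0,0.02],"angular":[0,0,0]},{"jaw":1,"translation":[0,0,0],"angular":[0,0,0]}]'
python3 - <<'E'
from h import *
plan(*fromb(1,-96),12,95.3)
E
```

```text
t: 42.35
tool_pos: [653.2, -55.1, 63.2]
tool_rot: [-179.8, -0.0, 94.7]
contact_force: [-0.5, -0.3, 0.0]
gripper_width: 0.998
t 42.4 pos [653.2 -55.1  63.2] rot [-1.7982e+02 -2.0000e-02  9.4710e+01] w 1.0 F [-0.5 -0.3  0. ]
cur-frame shift(mm) [-1.   1.9 51.2] |d| 51.3 rotvec [-0.003 -0.    -0.01 ]  shift in final frame [-1.   1.7 51.2]
```

```bash
python3 -m inch '[{"jaw":1,"translation":[-0.001,0.002,0.02],"angular":[0,0,-0.01]},{"jaw":1,"translation":[0,0,0.02],"angular":[0,0,0]},{"jaw":1,"translation":[0,0,0.01],"angular":[0,0,0]},{"jaw":1,"translation":[0,0,0],"angular":[0,0,0]}]'
python3 - <<'E'
from h import *
plan(*fromb(1,-96),11,95.3)
E
```

```text
t: 42.75
tool_pos: [654.7, -55.3, 12.7]
tool_rot: [-179.8, -0.0, 95.3]
contact_force: [-1.0, -0.5, 0.1]
gripper_width: 0.997
t 42.8 pos [654.7 -55.3  12.7] rot [-1.7979e+02 -4.0000e-02  9.5350e+01] w 1.0 F [-1.  -0.5  0.1]
cur-frame shift(mm) [-0.6  0.2  1.7] |d| 1.8 rotvec [-0.004 -0.001  0.001]  shift in final frame [-0.6  0.2  1.7]
```

```bash
python3 -m inch '[{"jaw":1,"translation":[0,0,0.002],"angular":[0,0,0]},{"jaw":0,"translation":[0,0,0],"angular":[0,0,0]},{"jaw":0,"translation":[0,0,0],"angular":[0,0,0]},{"jaw":0,"translation":[0,0,0],"angular":[0,0,0]},{"jaw":0,"translation":[0,0,0],"angular":[0,0,0]}]'
python3 -m inch '[{"jaw":0,"translation":[0,0,0],"angular":[0,0,0]},{"jaw":0,"translation":[0,0,0],"angular":[0,0,0]},{"jaw":0,"translation":[0,0,0],"angular":[0,0,0]}]'
python3 -m inch '[{"jaw":0,"translation":[0,0,-0.02],"angular":[0,0,0]},{"jaw":0,"translation":[0,0,-0.04],"angular":[0,0,0]},{"jaw":0,"translation":[0,0,-0.045],"angular":[0,0,0]},{"jaw":0,"translation":[0,0,0],"angular":[0,0,0]}]'
python3 - <<'E'
from h import *
plan(530,390,125,95.3)
s=grab("scene");save(s,"s35",(200,180,470,290),2.9)
E
```

```text
t: 43.25
tool_pos: [656.3, -55.0, 14.5]
tool_rot: [180.0, 0.0, 95.4]
contact_force: [-2.0, -0.4, 3.6]
gripper_width: 0.331
t: 43.55
tool_pos: [658.7, -55.7, 21.6]
tool_rot: [179.5, 0.2, 95.4]
contact_force: [0.9, 0.3, -0.6]
gripper_width: 0.001
t: 43.95
tool_pos: [656.8, -55.3, 128.8]
tool_rot: [179.6, 0.2, 95.4]
contact_force: [1.0, -0.7, -0.4]
gripper_width: -0.002
t 44.0 pos [656.8 -55.3 128.8] rot [179.65   0.18  95.38] w -0.0 F [ 1.  -0.7 -0.4]
cur-frame shift(mm) [455.2 -84.5   1.8] |d| 463.0 rotvec [0.006 0.003 0.001]  shift in final frame [455.1 -85.1   3.8]
```

View pics/s35.png

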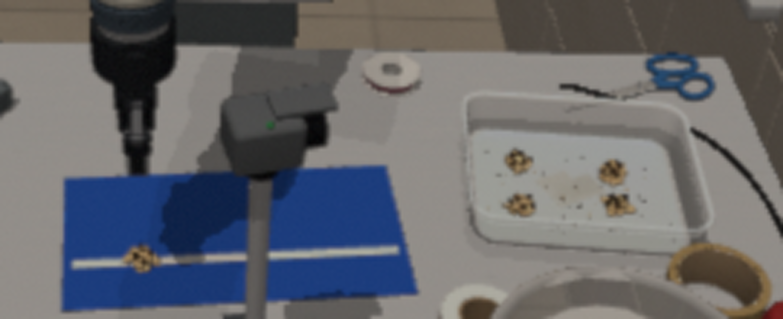

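```bash
python3 -m inch '[{"jaw":1,"translation":[0.03,-0.03,0],"angular":[0.006,0.003,0]},{"jaw":1,"translation":[0.045,-0.02,0],"angular":[0,0,0]},{"jaw":1,"translation":[0.04,-0.02,0],"angular":[0,0,0]},{"jaw":1,"translation":[0,0,0],"angular":[0,0,0]}]'
python3 look.py 36
python3 - <<'E'
from h import *
plan(*fromb(1,-96),60,95.3)
E
```

```text
t: 44.4
tool_pos: [571.1, 54.5, 120.7]
tool_rot: [-179.5, -0.1, 95.2]
contact_force: [0.6, -0.8, 0.0]
gripper_width: 0.674
tcp board [-72.3  21.7]
top px [248.1 196.2] area 2690 62 65 world [588.2  91.3] board [-51.9  56.8] boxmid [-38.6  63.6]
top px [275.5 166.9] area 24 3 15 world [678.5  10.3] board [ 30.6 -32.3] boxmid [ 30.4 -30.9]
top px [228.4 166.9] area 13 2 8 world [677.6 152. ] board [ 42.8 108.9] boxmid [ 41.  108.7]
top px [297.5 175. ] area 46 10 7 world [653.9 -56.1] board [ -0.1 -96.1] boxmid [ -0.1 -96.1]
scene px [248.2 268.7] area 61 12 8 world [660.7 -55.2] board [  6.8 -95.8] boxmid [  6.  -94.9]
t 44.5 pos [573.8  51.8 120.7] rot [-1.7957e+02 -6.0000e-02  9.5070e+01] w 0.84 F [ 0.3  0.2 -0.5]
cur-frame shift(mm) [-114.5   71.8   60.1] |d| 147.9 rotvec [-0.007 -0.001 -0.004]  shift in final frame [-114.7   70.9   60.7]
```

View pics/t36.png

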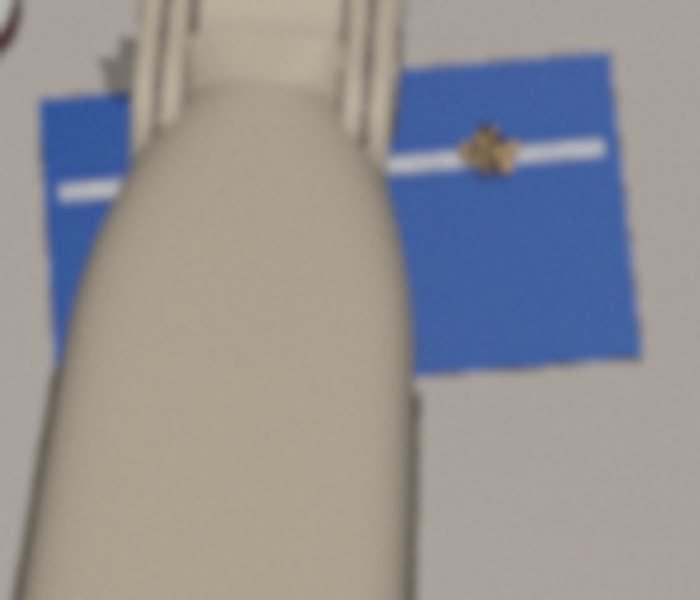

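View pics/s36.png

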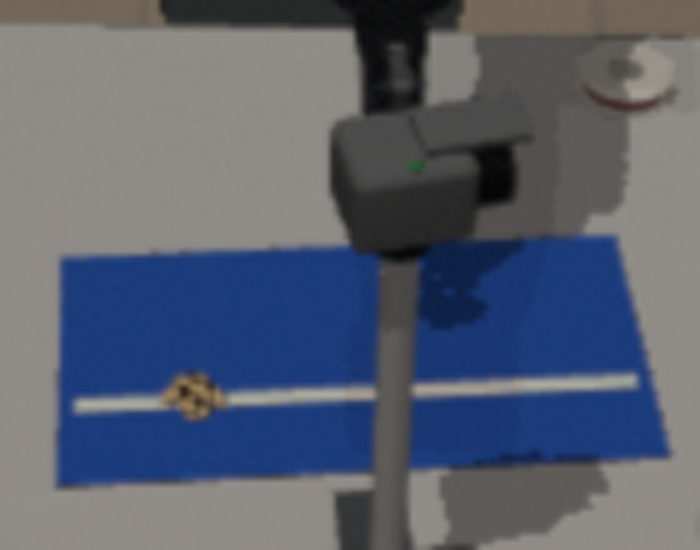

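```bash
python3 -m inch '[{"jaw":1,"translation":[-0.038,0.023,0.01],"angular":[-0.007,0,-0.004]},{"jaw":1,"translation":[-0.038,0.024,0.02],"angular":[0,0,0]},{"jaw":1,"translation":[-0.034,0.022,0.025],"angular":[0,0,0]},{"jaw":1,"translation":[0,0,0],"angular":[0,0,0]}]'
python3 - <<'E'
from h import *
plan(*fromb(2,-96),8,95.3)
E
```

```text
t: 44.9
tool_pos: [656.9, -57.4, 61.8]
tool_rot: [179.9, -0.0, 95.4]
contact_force: [-0.1, 0.1, 0.0]
gripper_width: 0.998
t 44.9 pos [656.9 -57.4  61.8] rot [179.93  -0.    95.36] w 1.0 F [-0.1  0.1  0. ]
cur-frame shift(mm) [ 1.7 -0.8 53.8] |d| 53.8 rotvec [ 0.001 -0.     0.001]  shift in final frame [ 1.7 -0.7 53.8]
```

```bash
python3 -m inch '[{"jaw":1,"translation":[0.002,-0.001,0.02],"angular":[0,0,0]},{"jaw":1,"translation":[0,0,0.018],"angular":[0,0,0]},{"jaw":1,"translation":[0,0,0.01],"angular":[0,0,0]},{"jaw":1,"translation":[0,0,0.004],"angular":[0,0,0]},{"jaw":1,"translation":[0,0,0],"angular":[0,0,0]}]'
python3 - <<'E'
from h import *
plan(*fromb(2,-96),8,95.3)
E
```

```text
t: 45.4
tool_pos: [656.6, -61.2, 4.2]
tool_rot: [-179.9, -0.0, 95.0]
contact_force: [-0.5, 0.3, -0.1]
gripper_width: 1.001
t 45.4 pos [656.6 -61.2   4.2] rot [-1.7987e+02 -5.0000e-02  9.4950e+01] w 1.0 F [-0.5  0.3 -0.1]
cur-frame shift(mm) [ 5.4 -0.2 -3.8] |d| 6.6 rotvec [-0.002 -0.001 -0.006]  shift in final frame [ 5.4 -0.1 -3.8]
```

```bash
python3 -m inch '[{"jaw":1,"translation":[0.005,0,-0.003],"angular":[0,0,0]},{"jaw":1,"translation":[0,0,0],"angular":[0,0,0]},{"jaw":0.5,"translation":[0,0,0],"angular":[0,0,0]},{"jaw":0.5,"translation":[0,0,0],"angular":[0,0,0]}]'
```

```text
t: 45.8
tool_pos: [657.5, -55.5, 10.4]
tool_rot: [179.9, 0.0, 95.0]
contact_force: [0.4, -0.1, -0.7]
gripper_width: 0.691
```

Run:
```python
from h import *
plan(*fromb(2,-96),7,95.3)
```

```text
t 45.8 pos [657.5 -55.5  10.4] rot [1.7991e+02 2.0000e-02 9.5000e+01] w 0.69 F [ 0.4 -0.1 -0.7]
cur-frame shift(mm) [-0.2 -1.5  3.4] |d| 3.7 rotvec [ 0.002  0.    -0.005]  shift in final frame [-0.2 -1.5  3.4]
```

```bash
python3 -m inch '[{"jaw":0.5,"translation":[0,-0.001,0.003],"angular":[0,0,0]},{"jaw":0.45,"translation":[0,0,0.001],"angular":[0,0,0]}]'
python3 -m inch '[{"jaw":0,"translation":[0,0,0],"angular":[0,0,0]},{"jaw":0,"translation":[0,0,0],"angular":[0,0,0]}]'
python3 -m inch '[{"jaw":0,"translation":[0,0,0],"angular":[0,0,0]}]'
```

```text
t: 46.0
tool_pos: [656.8, -55.4, 7.0]
tool_rot: [179.8, 0.0, 95.0]
contact_force: [-0.6, -0.3, -0.3]
gripper_width: 0.454
t: 46.2
tool_pos: [656.9, -55.5, 7.5]
tool_rot: [179.8, 0.1, 95.0]
contact_force: [-1.0, -0.3, -0.0]
gripper_width: 0.339
t: 46.3
tool_pos: [656.9, -55.5, 7.5]
tool_rot: [179.8, 0.1, 95.0]
contact_force: [-0.1, 0.2, 0.2]
gripper_width: 0.339
```

Stable at 0.339. Lift.

```bash
python3 -m inch '[{"jaw":0,"translation":[0,0,0],"angular":[0,0,0]},{"jaw":0,"translation":[0,0,-0.02],"angular":[0,0,0]},{"jaw":0,"translation":[0,0,-0.04],"angular":[0,0,0]},{"jaw":0,"translation":[0,0,-0.045],"angular":[0,0,0]},{"jaw":0,"translation":[0,0,0],"angular":[0,0,0]}]'
python3 - <<'E'
from h import *
plan(528,390,118,95.3)
s=grab("scene");save(s,"s37",(200,180,470,290),2.9)
E
```

```text
t: 46.8
tool_pos: [655.3, -55.4, 113.4]
tool_rot: [-179.9, -0.0, 95.0]
contact_force: [1.2, 0.1, 0.1]
gripper_width: 0.335
t 46.8 pos [655.3 -55.4 113.4] rot [-1.7992e+02 -4.0000e-02  9.5000e+01] w 0.33 F [1.2 0.1 0.1]
cur-frame shift(mm) [454.8 -88.1  -4.1] |d| 463.3 rotvec [-0.001 -0.001 -0.005]  shift in final frame [455.3 -85.7  -4.6]
```

View pics/s37.png

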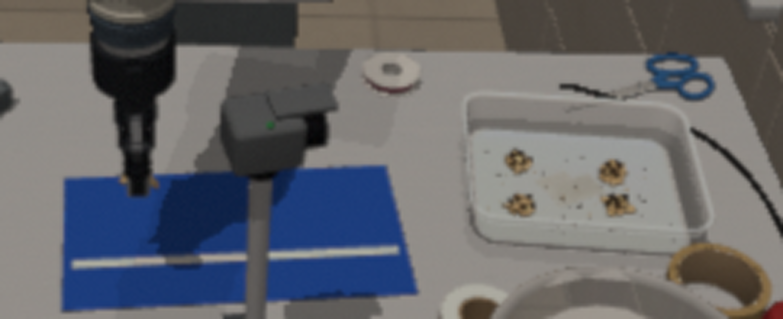

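Held. Carry to the tray centre.

```bash
python3 -m inch '[{"jaw":0,"translation":[0.02,-0.004,-0.01],"angular":[0,0,0]},{"jaw":0,"translation":[0.04,-0.007,-0.003],"angular":[0,0,0]},{"jaw":0,"translation":[0.045,-0.009,0],"angular":[0,0,0]},{"jaw":0,"translation":[0.045,-0.009,0],"angular":[0,0,0]},{"jaw":0,"translation":[0.045,-0.009,0],"angular":[0,0,0]}]'
python3 -m inch '[{"jaw":0,"translation":[0.045,-0.009,0],"angular":[0,0,0]},{"jaw":0,"translation":[0.045,-0.009,0],"angular":[0,0,0]},{"jaw":0,"translation":[0.045,-0.009,0],"angular":[0,0,0]},{"jaw":0,"translation":[0.045,-0.009,0],"angular":[0,0,0]},{"jaw":0,"translation":[0.03,-0.006,0],"angular":[0,0,0]}]'
python3 - <<'E'
from h import *
plan(528,390,118,95.3)
E
```

```text
t: 47.35
tool_pos: [596.8, 138.3, 119.9]
tool_rot: [-179.4, -0.1, 94.5]
contact_force: [0.1, -0.1, -0.3]
gripper_width: 0.335
t: 47.85
tool_pos: [528.7, 356.4, 116.9]
tool_rot: [-178.9, -0.1, 94.6]
contact_force: [0.3, 0.6, 0.1]
gripper_width: 0.332
t 47.9 pos [528.7 356.4 116.9] rot [-1.7894e+02 -8.0000e-02  9.4620e+01] w 0.33 F [0.3 0.6 0.1]
cur-frame shift(mm) [33.6  2.  -1.1] |d| 33.7 rotvec [-0.019 -0.002 -0.012]  shift in final frame [33.6  2.4 -1.1]
```

```bash
python3 -m inch '[{"jaw":0,"translation":[0.028,0.003,0],"angular":[-0.019,0,-0.01]},{"jaw":0,"translation":[0,0,0.03],"angular":[0,0,0]},{"jaw":0,"translation":[0,0,0.03],"angular":[0,0,0]},{"jaw":0,"translation":[0,0,0.015],"angular":[0,0,0]},{"jaw":0,"translation":[0,0,0],"angular":[0,0,0]}]'
python3 - <<'E'
from h import *
plan(528,390,17,95.3)
E
```

```text
t: 48.35
tool_pos: [520.4, 394.0, 35.6]
tool_rot: [-179.7, -0.0, 95.8]
contact_force: [0.1, -0.3, -0.1]
gripper_width: 0.336
t 48.4 pos [520.4 394.   35.6] rot [-1.7972e+02 -4.0000e-02  9.5830e+01] w 0.34 F [ 0.1 -0.3 -0.1]
cur-frame shift(mm) [-4.7  7.2 18.5] |d| 20.5 rotvec [-0.005 -0.001  0.009]  shift in final frame [-4.7  7.2 18.6]
```

```bash
python3 -m inch '[{"jaw":0,"translation":[-0.004,0.006,0.01],"angular":[0,0,0]},{"jaw":0,"translation":[0,0,0.006],"angular":[0,0,0]},{"jaw":0,"translation":[0,0,0],"angular":[0,0,0]},{"jaw":0.6,"translation":[0,0,0],"angular":[0,0,0]},{"jaw":0.6,"translation":[0,0,0],"angular":[0,0,0]}]'
python3 -m inch '[{"jaw":0.6,"translation":[0,0,-0.03],"angular":[0,0,0]},{"jaw":0.6,"translation":[0,0,-0.045],"angular":[0,0,0]},{"jaw":0.6,"translation":[0,0,-0.045],"angular":[0,0,0]},{"jaw":0.6,"translation":[-0.03,0,-0.03],"angular":[0,0,0]},{"jaw":0.6,"translation":[-0.045,0,0],"angular":[0,0,0]}]'
python3 -m inch '[{"jaw":0.6,"translation":[-0.045,0,0],"angular":[0,0,0]},{"jaw":0.6,"translation":[-0.045,0,0],"angular":[0,0,0]},{"jaw":0.6,"translation":[-0.045,0,0],"angular":[0,0,0]},{"jaw":0.6,"translation":[-0.03,0,0],"angular":[0,0,0]},{"jaw":0.6,"translation":[0,0,0],"angular":[0,0,0]}]'
python3 - <<'E'
from h import *
t=grab("top");s=grab("scene");save(t,"t38");save(s,"s38")
im=t.astype(int)
k=((im[:,:,0]-im[:,:,2]>35)).astype(np.uint8);m=np.zeros_like(k);m[180:248,103:187]=1;k&=m
k=cv2.morphologyEx(k,cv2.MORPH_CLOSE,np.ones((3,3)))
N,l,st,ce=cv2.connectedComponentsWithStats(k)
for i in range(1,N):
    if st[i,4]>15: print(ce[i].round(1),st[i,4],(onz("top",*ce[i],16)[:2]-[530,390]).round(0))
im=s.astype(int)
k=((im[:,:,0]-im[:,:,2]>35)).astype(np.uint8);m=np.zeros_like(k);m[222:262,362:438]=1;k&=m
k=cv2.morphologyEx(k,cv2.MORPH_CLOSE,np.ones((3,3)))
N,l,st,ce=cv2.connectedComponentsWithStats(k)
for i in range(1,N):
    if st[i,4]>15: print("sc",ce[i].round(1),st[i,4],(onz("scene",*ce[i],16)[:2]-[530,390]).round(0))
for nm,px,z in [("jar cap",(370,131),105),("labels",(190,144),36),("spool",(203,279),15)]: print(nm,onz("top",*px,z))
print(sense()['tool_pos'])
E
```

```text
t: 48.85
tool_pos: [527.3, 390.7, 19.7]
tool_rot: [-179.8, -0.1, 95.8]
contact_force: [1.3, 0.5, 0.2]
gripper_width: 0.6
t: 49.35
tool_pos: [535.2, 317.9, 176.6]
tool_rot: [-179.9, -0.1, 96.1]
contact_force: [1.3, -0.5, 0.0]
gripper_width: 0.599
t: 49.85
tool_pos: [554.3, 144.4, 182.6]
tool_rot: [179.5, -0.1, 95.9]
contact_force: [-0.8, 0.7, -0.0]
gripper_width: 0.599
[166.1 202.8] 57 [ 36. -56.]
[131.3 204.3] 54 [31. 46.]
[147.1 216. ] 61 [-4. -2.]
[128.4 220.7] 62 [-18.  52.]
[162.5 224.7] 45 [-29. -49.]
sc [378.3 235.7] 34 [-23. -47.]
sc [410.7 239.2] 53 [-9. 51.]
sc [394.4 241.7] 54 [ 4. -2.]
sc [379.2 250.3] 41 [ 44. -55.]
sc [412.6 250.7] 43 [42. 46.]
jar cap [ 762.06427217 -259.23476433  105.        ]
labels [741.65038997 266.05895282  36.        ]
spool [343.57035404 217.77585475  15.        ]
[554.10586112 147.06567508 182.5037601 ]
```

View pics/t38.png

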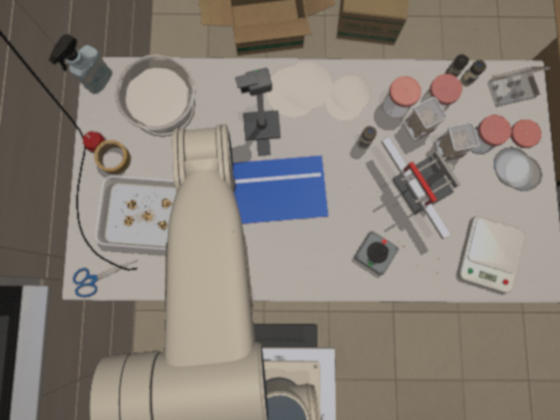

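View pics/s38.png

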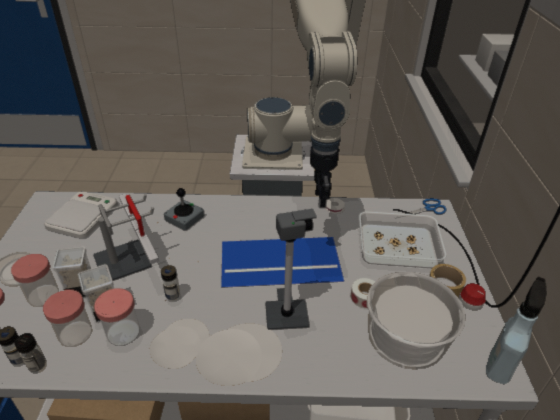

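```bash
python3 -c "
from cell import job
print(job.job_done())"
```

```text
the job is handed in; nothing more can be done
None
```

I carried out all the steps and handed the job in at about 50 s of the 210 s allowed; no verdict was reported.

- **Cookies on the line:** There were five cookies. I pushed them all onto the white line with the ruler. The top view put their middles within about 3 mm of the line. The scene view read up to 7 mm off towards the far side, and it sees one face of the cookies more than the other. The middle cookie was partly hidden by the mast in the scene view, so it has only the top-view reading.
- **Ruler:** It hangs by its crossbar on both prongs. It was still there in the last pictures.
- **Joystick:** I pushed it to the green stop, about 0.42 rad by the camera, and held it for about 2.6 s with the cookies still on the mat. I then led it back. It stood upright in the last picture and was never moved towards red.
- **Cookies in the tray:** All five are in the tray, at most about 45 mm in x and 56 mm in y from its centre. One grasp slipped off a cookie. I looked again, gripped lower and it held.
- **Bystanders and arm:** The label roll, jar and spool look unmoved, though I judged this by eye and did not measure them again. The arm ended clear of everything.

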